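Change over the vial blocks: rinsed one onto the drying peg, dry one held bore-up

TASK

Two square aluminium vial blocks lie on their sides; each has a deep vial bore in one end and only a shallow foot recess in the other, so look or feel which end is which. Put the rinsed block from the rubber mat upside down, bore over the empty peg of the drying stand, lowered gently (not dropped) until it hangs on the peg's tip, and let go of it. Then take the dry block from the bench, turn it bore-up and finish while still gripping it, upright and motionless, a good 10 cm clear of the bench and touching nothing else, ready for me to take; don't knock over the vials or knock the drying beaker off its peg.

Things in the scene. Friction and masses are not known exactly. Their poses are not given: they have to be found in the camera images.
- rinsed_block: the rinsed vial block, lying on the ribbed black mat: aluminium, 48 x 48 mm square, 60 mm long, about 0.26 kg. Origin at its centre. +x runs lengthwise out of the bore end (level at the start, any heading; up = bore-up). +x end: blind bore 30 mm across, 45 mm deep, thinnest wall 9 mm; -x end: foot recess 30 mm across, 4 mm deep; y, z square to the sides. The mat is 4 mm thick
- rinsed_bore_floor (a point): centre of the floor of the rinsed block's bore, on the block's axis, 15 mm from the origin toward -x; axes as the block
- dry_block: the dry vial block, lying on its side on the bare bench left of the drying stand: the same kind of block with the same size, origin and axes
- drying_stand: fixed drying stand: steel drip tray 100 x 230 mm, rim 14 mm high, with two upright white pegs 120 mm apart on its long centre line. Origin: centre of the underside; x across, y along, z up. Empty peg at y = -0.060, beaker peg at y = +0.060. Pegs are 24 mm thick, tapered over the last 6 mm to a flat tip 17 mm across
- free_peg_tip (a point): centre of the empty peg's tip, 66 mm above the bench. A block hung on it has its bore floor on this point, its open end 21 mm above the bench and its other end 81 mm above the bench
- beaker: small glass beaker drying upside down on the other peg: 61 mm across its lip, 64 mm tall, 40 g, loose. Origin: centre of its bottom, which is uppermost, about 69 mm above the bench; the glass hangs down from there
- vial_a: small capped glass vial, 27 mm across, 62 mm tall, standing loose on the bench in a group of three behind the dry block; origin at the centre of its foot, z up
- vial_b: small capped glass vial, 27 mm across, 62 mm tall, standing loose on the bench in a group of three behind the dry block; origin at the centre of its foot, z up
- vial_c: small capped glass vial, 27 mm across, 62 mm tall, standing loose on the bench in a group of three behind the dry block; origin at the centre of its foot, z up
- beaker_peg_tip (a point): centre of the tip of the other peg, 66 mm above the bench; the beaker's bottom rests on it (beaker origin 3 mm above it)
Not all that is in view belongs to the job. Leave any brown look-alike of the rinsed_block alone.

How it is judged:
By the outcome, as a careful person would: the job done as asked, in the order asked, and still so for the second after the job is handed in, while the arm keeps its last pose, push and grip.
It also fails if it takes over 56 s, if anything falls off the work surface, if the arm or the gripper's body presses on something with over 40 N, if the wrist force passes 120 N, or if a joint passes its speed limit or range.

ROBOT

A 6-joint arm with a two-finger parallel gripper is mounted at the origin on a cart in front of the work surface, level with it; the furniture and walls round the work are solid. World frame = base frame: x ahead of the robot, y to its left, z up, the work surface at z = 0. Lengths are in m, angles in degrees, forces in N, time in s.
With the tool pointing down it reaches from about 0.35 to 0.875 m from the base axis. Payload 4.2 kg.
Tool frame: the origin (TCP) lies midway between the tips of the shut fingers; the grasp point (between the pads) lies 19 mm behind it (r.pinch_z is the distance from the TCP to the grasp point, in m); z points along the fingers, y is the line along which they close (so a half turn about z gives the same grasp; the last joint's range is limited). The gripper opens to 87 mm and grips with 3 to 60 N. Pads are 19 mm wide; open, the fingers measure 117 mm over their backs; the gripper's body (75 mm by 190 mm) begins 51 mm behind the grasp point.
Start: joints at [-52.391, 22.042, 0.453, 0, -68.411, -14.817], TCP at [0.242, -0.576, 0.223] pointing down, gripper open.
Joint ranges: [-179.83, 179.83], [-69.29, 118.12], [-61.27, 80.66], [-181.25, 117.63], [-171.15, -9.14], [-177.46, 177.46]. Speed limits (degrees/s): [159.86, 159.86, 180, 180, 180, 180].

INTERFACE

Orientations are given as a 3x3 rotation matrix whose columns are the frame's x, y, z axes.
In Python, from station import r, imaging, models gives the robot as it stands. The module is installed in compiled form; this text tells all that it offers.
- The arm moves only by the tool apply_moves, never from a script. Its argument "moves" is a list of rows, each a list of 2 entries, a list of its own where there are three numbers: the shift along the tool's x, y, z in m, then the turn about the tool's z in degrees. A call has 1 to 5 rows; each row shifts and turns the commanded pose from where the row before left it, along the tool's axes as they then stand; what a row does not reach is not made up. A row lasts 1/12 s, in which the tool goes at most 41.7 mm and 7.16 degrees, less where a joint would pass 70% of its speed; a pose out of reach is approached as far as the arm can. A call is refused whole if a number of a shift passes 0.0417 or a number of a turn 7.16, either way. A call with a gripper value outside its range is refused whole. "hand" is the finger opening in m, from 0 to 0.087, set as the call begins (left out, the last holds). The fingers move at their own pace and stop on an object; the grip force is fixed at half the most. Time passes only in rows, so rows that do not move let the fingers close. It gives the time, the measured TCP pose, the force, the opening and the grip force at its end, in the units of the state.
- r.sense(): the state, without advancing time (a new reading comes with each control period).
- imaging.capture(name): name is "scene" or "top" or "wrist"; returns a dict with "frame" (480x640x3 uint8, blue, green, red), "intrinsics" (3x3 intrinsics, pixels), "eye" and "orientation" of the camera in the world. Camera axes: x right, y down, z forward; pixel columns grow to the right and rows downward; lengths in m; the calibration is good to about 2 mm. The wrist camera is an equidistant fisheye: a pixel r from the principal point sees the ray r / f radians off the axis. A picture is of the moment at which its call begins. There is no depth.
- r.finish_job(): hands the job in; it is judged then, once.
Trained networks look in a picture, given as the dict that the camera call returned (one of the last four; its "shot" number tells which), for a name from the list of things; names that differ only in an ending like _2 or _b are one class to them, and where a whole thing is asked for, a point or a joint stands for the part that bears it (a point fixed in the world has none). Each returns a list of dicts, best first, with "confidence" (0 to 1); they miss things now and then, are a little off and sometimes report something else, mostly with a low value. They report only what shows in the picture. A call takes as long as a camera call. They do not tell look-alikes from the thing itself.
- models.cut_out(picture, target): "region" (480x640 bool, what is visible of it) and "extent" ([left, top, width, height] as shares, 0 to 1, of the picture: columns of its width, rows of its height, round what is visible of it).
- models.place_of(picture, target): "at" ([column, row] as shares, 0 to 1, of the picture: columns of its width, rows of its height: a listed point, or the origin of a listed thing).
The state is a dict: "time_s": time; "joints": joint angles; "joint_velocities": joint speeds; "effort": joint torques, N m; "tcp_pos": TCP position; "ee_rot": TCP orientation; "wrist_force": force on the tool from outside, world axes, zero at the start; "moment": the same for the moment, N m; "gripper_width": opening from 0.0 (shut) to 1.0 (fully open); "gripper_force": force on a finger pad.
Only numpy, scipy, OpenCV 4.12 (cv2) and the standard library are available. Lean on these libraries where they do the work, as an engineer would, in place of code of your own. Each camera call takes 0.05 s, during which the arm holds its last target. There are 200 camera calls.

## Working session

There is one attempt and no reset: what is moved stays moved. The work goes in short steps, Python scripts to look and compute and a tool call to move; the robot and the scene stay as the last step left them, time stands still between calls to the robot, and variables do not carry over. Pictures are saved under pics/ and viewed, at most 10 in all, crops included, and the job is handed in when it is done.

Besides the shell and the picture viewer there is one more tool, called after "Call:" in YAML: its name, and indented under it one key for each argument. apply_moves: Moves the arm, as the interface text tells. Its arguments: {"type":"object","properties":{"moves":{"type":"array"},"hand":{"type":"number"}},"required":["moves"]}

```bash
mkdir -p pics; cat > h.py <<'E'
import numpy as np, cv2
from station import r, imaging, models
def ray(p,uv):
    K=np.array(p['intrinsics']);R=np.array(p['orientation'])
    d=np.linalg.inv(K)@[uv[0],uv[1],1.]
    if p.get('fish'):
        a=d[:2];t=np.hypot(*a);d=np.r_[a/max(t,1e-9)*np.sin(t),np.cos(t)]
    d=R@d;return np.array(p['eye']),d/np.linalg.norm(d)
def cap(n):
    p=imaging.capture(n);p['fish']=n=='wrist';return p
def at_z(p,uv,z):
    e,d=ray(p,uv);return e+d*(z-e[2])/d[2]
def tri(*pr):
    A=np.zeros((3,3));b=np.zeros(3)
    for p,uv in pr:
        e,d=ray(p,uv);M=np.eye(3)-np.outer(d,d);A+=M;b+=M@e
    return np.linalg.solve(A,b)
E
cat > a.py <<'E'
from h import *
np.set_printoptions(precision=3,suppress=True)
P={n:cap(n) for n in('scene','top')}
for n,p in P.items():
    cv2.imwrite(f'pics/{n}0.png',p['frame']); print(n,p['eye'],list(p.keys()))
for t in['rinsed_block','rinsed_bore_floor','dry_block','drying_stand','free_peg_tip','beaker','beaker_peg_tip','vial_a']:
    D={}
    for n,p in P.items():
        D[n]=models.place_of(p,t)
        print(t,n,[(round(d['confidence'],2),np.round(np.array(d['at'])*[640,480],1).tolist()) for d in D[n][:4]])
    for a in D['scene'][:3]:
        for b in D['top'][:3]:
            A=(P['scene'],np.array(a['at'])*[640,480]);B=(P['top'],np.array(b['at'])*[640,480])
            x=tri(A,B);e,d=ray(*A);g=np.linalg.norm(np.cross(x-e,d))
            if g<.008:print('   ',x,'gap',g)
print(r.sense())
E
python3 a.py
```

```text
scene [-0.28   0.371  0.715] ['frame', 'intrinsics', 'eye', 'orientation', 'shot', 'fish']
top [ 0.326 -0.05   1.541] ['frame', 'intrinsics', 'eye', 'orientation', 'shot', 'fish']
rinsed_block scene [(0.94, [348.3, 215.3])]
rinsed_block top [(0.64, [371.9, 209.5]), (0.58, [475.4, 291.1]), (0.56, [416.4, 269.9])]
    [ 0.609 -0.182  0.019] gap 0.0038017729850423664
rinsed_bore_floor scene [(0.79, [344.9, 213.1]), (0.67, [497.4, 233.8])]
rinsed_bore_floor top [(0.78, [473.6, 295.5]), (0.71, [371.1, 205.7]), (0.59, [412.2, 274.7])]
    [ 0.621 -0.179  0.019] gap 0.003133267866770884
    [ 0.36  -0.462  0.027] gap 0.0028978857641286265
dry_block scene [(0.92, [227.3, 312.6])]
dry_block top [(0.69, [237.6, 278.8])]
    [0.416 0.208 0.016] gap 0.0018856681673684434
drying_stand scene [(0.62, [258.0, 248.0])]
drying_stand top [(0.97, [291.0, 215.0])]
    [ 0.604  0.062 -0.   ] gap 0.007026579383320008
free_peg_tip scene [(0.88, [279.1, 215.0])]
free_peg_tip top [(0.87, [307.5, 205.1]), (0.45, [190.5, 220.0])]
    [0.616 0.005 0.072] gap 0.00028177713949636035
beaker scene [(0.62, [232.6, 23
[... 411 characters left out ...]
, 219.0])]
    [0.571 0.333 0.06 ] gap 0.005659734153007261
    [0.635 0.32  0.006] gap 0.004244779947810054
    [0.581 0.35  0.012] gap 0.00064229142336861
{'time_s': 0.9, 'joints': array([-52.392,  22.039,   0.451,   0.001, -68.41 , -14.815]), 'joint_velocities': array([-0.018, -0.005,  0.02 ,  0.033, -0.028, -0.057]), 'effort': array([  0.   , -39.045,  18.762,   4.224,   0.016,  -0.   ]), 'tcp_pos': array([ 0.242, -0.576,  0.223]), 'ee_rot': array([[-0.922, -0.387,  0.   ],
       [-0.387,  0.922, -0.   ],
       [ 0.   , -0.   , -1.   ]]), 'wrist_force': array([ 0.232,  0.049, -1.092]), 'moment': array([ 0.032, -0.001, -0.024]), 'gripper_force': 0.0, 'gripper_width': 1.0014822261464373}
```

View pics/scene0.png

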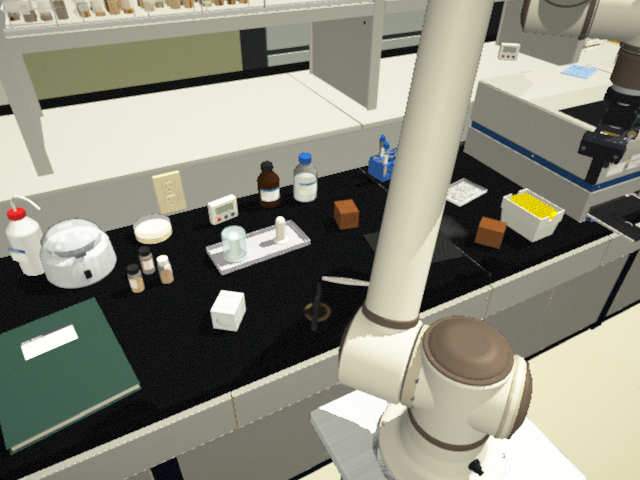

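View pics/top0.png

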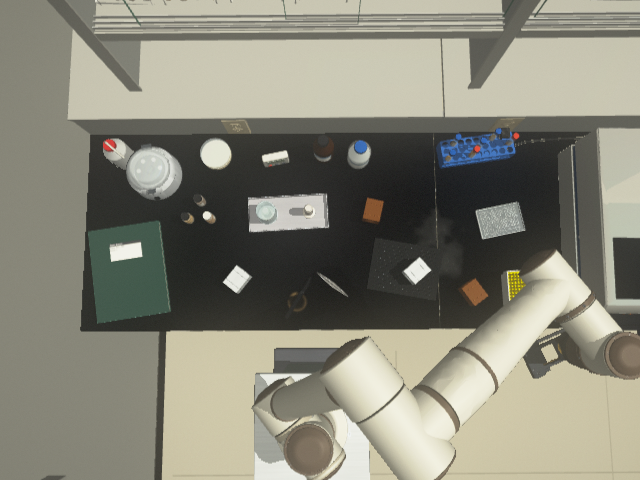

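```bash
cat > b.py <<'E'
from h import *
w=cap('wrist');t=cv2.imread('pics/top0.png');s=cv2.imread('pics/scene0.png')
def c(im,u,v,n=30,S=266):return cv2.resize(im[v-n:v+n,u-n:u+n],(S,S),interpolation=cv2.INTER_CUBIC)
row=np.hstack([c(t,416,271),c(t,237,279),c(s,229,311)])
wr=cv2.resize(w['frame'],(798//2,300));pad=np.zeros((300,798,3),np.uint8);pad[:,:399]=wr
cv2.imwrite('pics/c1.png',np.vstack([row,pad]))
print(w['eye'],w['orientation'],w['intrinsics'])
E
python3 b.py
```

```text
[ 0.17155659 -0.60567761  0.38555748] [[-3.87832449e-01  8.85413192e-01  2.56182496e-01]
 [ 9.21729614e-01  3.72766781e-01  1.07048798e-01]
 [-7.13906665e-04  2.77647991e-01 -9.60682613e-01]] [[371.64829954   0.         322.09032128]
 [  0.         371.64829954 237.63006831]
 [  0.           0.           1.        ]]
```

View pics/c1.png

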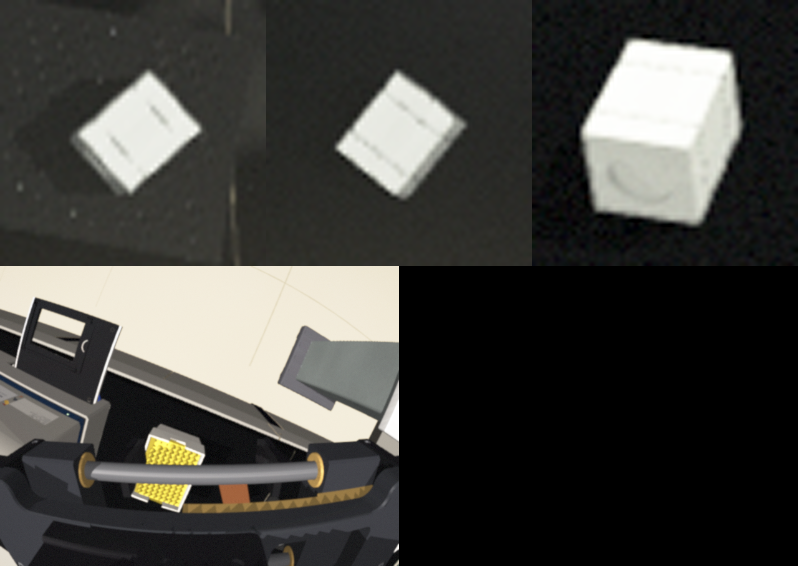

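```bash
cat > c.py <<'E'
from h import *
np.set_printoptions(precision=4,suppress=True)
p=cap('top')
for t in['rinsed_block','dry_block','drying_stand']:
    for d in models.cut_out(p,t)[:4]:
        m=d['region'].astype(np.uint8);ys,xs=np.nonzero(m)
        col=p['frame'][m>0].mean(0)
        z=.052 if t=='rinsed_block' else .048
        # bright top-face only
        g=p['frame'].max(2); b=((m>0)&(g>(200 if 'block' in t else 0))).astype(np.uint8)
        ys,xs=np.nonzero(b)
        if len(xs)<30: print(t,d['confidence'],col,'skip');continue
        pts=np.array([at_z(p,(x,y),z)[:2] for x,y in zip(xs,ys)],np.float32)
        (c,s,a)=cv2.minAreaRect(pts);print(t,round(d['confidence'],2),col,'c',np.array(c),'mean',pts.mean(0),'s',np.array(s),a, len(xs))
E
python3 c.py
```

```text
rinsed_block 0.75 [ 46.5804  79.4271 124.3166] skip
rinsed_block 0.7 [ 54.2827  84.9572 123.5846] skip
rinsed_block 0.62 [202.2345 208.708  207.3034] c [ 0.4321 -0.2983] mean [ 0.4319 -0.298 ] s [0.0462 0.0575] 40.76276779174805 337
dry_block 0.82 [208.6262 215.9346 214.1916] c [0.4134 0.2052] mean [0.4133 0.2051] s [0.0466 0.0597] 51.556331634521484 358
dry_block 0.56 [201.7064 208.2362 206.8079] c [ 0.4328 -0.2994] mean [ 0.4326 -0.2993] s [0.0463 0.0589] 40.61341857910156 346
```

Call:
apply_moves:
  moves:
    - [[-0.036,-0.002,0],0]
    - [[-0.036,-0.002,0],0]
    - [[-0.036,-0.002,0],0]
    - [[-0.036,-0.002,0],0]
    - [[-0.036,-0.002,0],0]

```text
time_s: 1.57
tcp_pos: [0.4133, -0.515, 0.2227]
ee_rot: [[-0.922, -0.387, 0.0], [-0.387, 0.922, -0.0], [-0.0, -0.0, -1.0]]
wrist_force: [0.4, -0.7, -0.7]
gripper_width: 0.999
gripper_force: 0.0
```

Call:
apply_moves:
  moves:
    - [[-0.036,-0.002,0],0]
    - [[-0.036,-0.002,0],0]
    - [[-0.036,-0.002,0.02],0]
    - [[-0.036,-0.002,0.02],0]
    - [[-0.036,-0.002,0.02],0]

```text
time_s: 1.98
tcp_pos: [0.5835, -0.4544, 0.1623]
ee_rot: [[-0.922, -0.387, 0.001], [-0.387, 0.922, -0.0], [-0.001, -0.001, -1.0]]
wrist_force: [-0.1, -0.6, -0.2]
gripper_width: 1.003
gripper_force: 0.0
```

Call:
apply_moves:
  moves:
    - [[-0.036,-0.002,0.02],0]
    - [[-0.026,-0.002,0],0]
    - [[0,0,0],0]

```text
time_s: 2.23
tcp_pos: [0.6443, -0.4316, 0.1385]
ee_rot: [[-0.92, -0.392, -0.003], [-0.392, 0.92, 0.002], [0.002, 0.003, -1.0]]
wrist_force: [0.1, -0.8, 0.4]
gripper_width: 0.999
gripper_force: 0.0
```

```bash
cat > d.py <<'E'
from h import *
import sys
np.set_printoptions(precision=4,suppress=True)
w=cap('wrist');cv2.imwrite(f'pics/{sys.argv[1]}.png',w['frame'])
s=r.sense();print(s['tcp_pos'],s['time_s'],s['wrist_force'],w['eye'])
for t in sys.argv[2:]:
  for d in models.place_of(w,t)[:3]:
    uv=np.array(d['at'])*[640,480];print(t,d['confidence'],uv,at_z(w,uv,.028))
E
python3 d.py w1 rinsed_block rinsed_bore_floor
```

```text
[ 0.6425 -0.433   0.1401] 2.2833 [-0.721  -0.6115 -0.4048] [ 0.5743 -0.4617  0.3017]
rinsed_block 0.6 [567.232  70.224] [ 0.4296 -0.2974  0.028 ]
rinsed_bore_floor 0.71 [580.8    71.088] [ 0.4213 -0.2837  0.028 ]
```

View pics/w1.png

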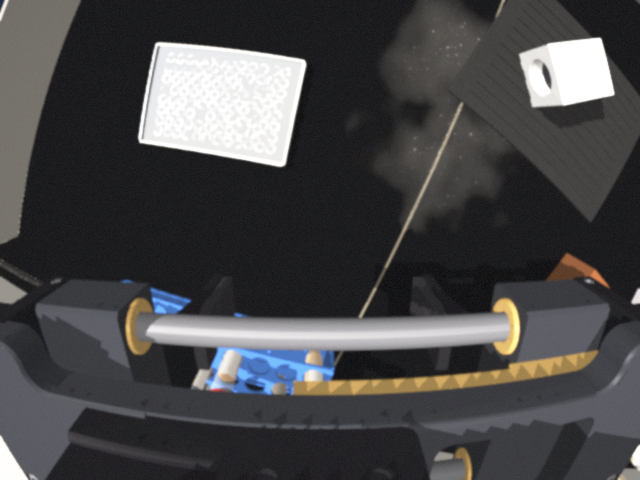

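The bore end of the rinsed block, at about (540,76) in the wrist view, is dark and deep. It points to world (+x, −y), so the foot end is on the (−x, +y) side. I'll grip near the foot end and swing the block bore-down, using the bench as a stop.

Call:
apply_moves:
  moves:
    - [[0.0212,0.0324,0],0]
    - [[0.0212,0.0324,0],0]
    - [[0.0212,0.0324,0],0]
    - [[0.0212,0.0324,0],0]
    - [[0.0212,0.0324,0],0]

```text
time_s: 2.8
tcp_pos: [0.4772, -0.3266, 0.1437]
ee_rot: [[-0.923, -0.386, 0.002], [-0.386, 0.923, -0.001], [-0.001, -0.001, -1.0]]
wrist_force: [1.0, -0.3, 0.4]
gripper_width: 1.002
gripper_force: 0.0
```

Call:
apply_moves:
  moves:
    - [[0.0212,0.0324,0],0]
    - [[0.0212,0.0324,0],0]
    - [[0,0,0],7]
    - [[0,0,0],7]
    - [[0,0,0],7]

```text
time_s: 3.22
tcp_pos: [0.4142, -0.2838, 0.1444]
ee_rot: [[-1.0, -0.024, 0.003], [-0.024, 1.0, -0.001], [-0.003, -0.001, -1.0]]
wrist_force: [-0.9, -0.3, -0.3]
gripper_width: 0.998
gripper_force: 0.0
```

Call:
apply_moves:
  moves:
    - [[0,0,0],7]
    - [[0,0,0],7]
    - [[0,0,0],7]
    - [[0,0,0],7]
    - [[0,0,0],7]

```text
time_s: 3.63
tcp_pos: [0.4148, -0.2841, 0.1439]
ee_rot: [[-0.832, 0.554, 0.002], [0.554, 0.832, -0.001], [-0.002, 0.001, -1.0]]
wrist_force: [0.4, 0.6, -0.1]
gripper_width: 1.0
gripper_force: 0.0
```

Call:
apply_moves:
  moves:
    - [[0,0,0],7]
    - [[0,0,0],7]
    - [[0,0,0],2]
    - [[0,0,0],0]

```text
time_s: 3.97
tcp_pos: [0.4149, -0.284, 0.1438]
ee_rot: [[-0.652, 0.759, 0.002], [0.759, 0.652, -0.001], [-0.002, 0.001, -1.0]]
wrist_force: [0.0, 0.5, -0.2]
gripper_width: 1.0
gripper_force: 0.0
```

```bash
cat > e.py <<'E'
from h import *
import sys
np.set_printoptions(precision=4,suppress=True)
P={n:cap(n) for n in('scene','top','wrist')}
for n in P: cv2.imwrite(f'pics/{sys.argv[1]}_{n}.png',P[n]['frame'])
s=r.sense();print(s['tcp_pos'],s['ee_rot'],s['time_s'],s['joints'])
for t in sys.argv[2:]:
  best={}
  for n,p in P.items():
    for d in models.place_of(p,t)[:3]:
      uv=np.array(d['at'])*[640,480];x=at_z(p,uv,.028);print(t,n,round(d['confidence'],2),uv,x);best.setdefault(n,[]).append((p,uv))
  ns=list(best)
  for i in range(len(ns)):
    for j in range(i):
      for A in best[ns[i]]:
        for B in best[ns[j]]:
          x=tri(A,B);e,d=ray(*A);g=np.linalg.norm(np.cross(x-e,d))
          if g<.006 and -.01<x[2]<.1:print('  ',ns[i],ns[j],x,g)
E
python3 e.py e1 rinsed_block free_peg_tip
```

```text
[ 0.4153 -0.2837  0.1433] [[-0.6532  0.7571  0.0013]
 [ 0.7571  0.6533 -0.0004]
 [-0.0012  0.0007 -1.    ]] 4.1167 [ -15.8123   14.5991  -23.0313    0.0054  -52.2924 -123.4038]
rinsed_block scene 0.78 [345.984 212.784] [ 0.6083 -0.1785  0.028 ]
rinsed_block scene 0.75 [425.472 231.216] [ 0.4476 -0.3118  0.028 ]
rinsed_block scene 0.65 [494.72  235.392] [ 0.3558 -0.4524  0.028 ]
rinsed_block top 0.76 [473.984 292.416] [ 0.3709 -0.4609  0.028 ]
rinsed_block top 0.56 [370.688 209.28 ] [ 0.6106 -0.1748  0.028 ]
rinsed_block top 0.39 [419.328 271.296] [ 0.4315 -0.3091  0.028 ]
rinsed_block wrist 0.84 [549.888 278.112] [ 0.6047 -0.1781  0.028 ]
rinsed_block wrist 0.75 [328.896 258.48 ] [ 0.4332 -0.2969  0.028 ]
   top scene [ 0.3696 -0.4663  0.0146] 0.0024508834133289505
   top scene [ 0.6094 -0.1767  0.0281] 0.002186691446201723
   top scene [ 0.4333 -0.3039  0.0394] 0.004072600946990998
   wrist scene [ 0.6056 -0.1778  0.0287] 0.0011598101788070248
   wrist scene [ 0.4281 -0.2926  0.0468] 0.0006732554357078013
   wrist top [ 0.6125 -0.1761  0.0187] 0.0005016124296170135
   wrist top [ 0.4351 -0.3066  0.0113] 0.005835377275074983
free_peg_tip scene 0.77 [282.88  216.384] [ 0.6674 -0.0261  0.028 ]
free_peg_tip top 0.72 [309.12  205.824] [0.6221 0.0017 0.028 ]
   top scene [ 0.6133 -0.0014  0.0681] 0.0019398558433759484
```

Call:
apply_moves:
  moves:
    - [[0,0.0035,0.035],0]
    - [[0,0,0.035],0]
    - [[0,0,0.035],0]
    - [[0,0,0.023],0]
    - [[0,0,0.005],0]

```text
time_s: 4.83
tcp_pos: [0.4156, -0.2799, 0.0057]
ee_rot: [[-0.653, 0.757, -0.008], [0.757, 0.653, 0.003], [0.007, -0.004, -1.0]]
wrist_force: [-0.4, 0.8, 0.1]
gripper_width: 0.999
gripper_force: 0.0
```

Call:
apply_moves:
  moves:
    - [[0,0,0],0]
    - [[0,0,0],0]
    - [[0,0,0],0]
    - [[0,0,0],0]
    - [[0,0,0],0]
  hand: 0.0475

```text
time_s: 5.25
tcp_pos: [0.4194, -0.2812, 0.011]
ee_rot: [[-0.653, 0.757, 0.003], [0.757, 0.653, -0.001], [-0.003, 0.002, -1.0]]
wrist_force: [-0.1, 0.4, 1.0]
gripper_width: 0.706
gripper_force: 0.0
```

Call:
apply_moves:
  moves:
    - [[0,0,0],0]
    - [[0,0,0],0]

```text
time_s: 5.42
tcp_pos: [0.4188, -0.281, 0.0102]
ee_rot: [[-0.653, 0.757, 0.001], [0.757, 0.653, -0.0], [-0.001, 0.001, -1.0]]
wrist_force: [0.4, -0.5, 0.2]
gripper_width: 0.587
gripper_force: 0.0
```

Call:
apply_moves:
  moves:
    - [[0,0,0],0]
    - [[0,0,0],0]
    - [[0,0,0],0]

```text
time_s: 5.67
tcp_pos: [0.4185, -0.2809, 0.0097]
ee_rot: [[-0.653, 0.757, 0.0], [0.757, 0.653, -0.0], [-0.0, 0.0, -1.0]]
wrist_force: [-0.6, 1.2, 0.6]
gripper_width: 0.551
gripper_force: 14.4
```

Call:
apply_moves:
  moves:
    - [[0,0,0],0]
    - [[0,0,0],0]

```text
time_s: 5.83
tcp_pos: [0.4185, -0.2809, 0.0097]
ee_rot: [[-0.653, 0.757, 0.0], [0.757, 0.653, -0.0], [-0.0, 0.0, -1.0]]
wrist_force: [-1.2, 0.4, 2.1]
gripper_width: 0.551
gripper_force: 16.8
```

Call:
apply_moves:
  moves:
    - [[0,0,0],0]
    - [[0,0,0],0]
  hand: 0.0478

```text
time_s: 6.0
tcp_pos: [0.4185, -0.2809, 0.0097]
ee_rot: [[-0.653, 0.757, 0.0], [0.757, 0.653, -0.0], [-0.0, 0.0, -1.0]]
wrist_force: [-0.4, 0.7, 3.1]
gripper_width: 0.55
gripper_force: 7.5
```

Call:
apply_moves:
  moves:
    - [[0,0,0],0]
    - [[0,0,0],0]
    - [[-0.002,0,-0.005],0]
    - [[-0.004,0,-0.006],0]
    - [[-0.005,0,-0.005],0]
  hand: 0.0479

```text
time_s: 6.42
tcp_pos: [0.4255, -0.2893, 0.0257]
ee_rot: [[-0.653, 0.757, -0.001], [0.757, 0.653, 0.0], [0.001, -0.0, -1.0]]
wrist_force: [0.4, -0.9, -2.1]
gripper_width: 0.554
gripper_force: 4.4
```

Call:
apply_moves:
  moves:
    - [[0,0,0],0]

```text
time_s: 6.5
tcp_pos: [0.4276, -0.2904, 0.0268]
ee_rot: [[-0.653, 0.757, 0.003], [0.757, 0.653, -0.002], [-0.003, 0.002, -1.0]]
wrist_force: [0.7, 0.2, -1.6]
gripper_width: 0.55
gripper_force: 4.4
```

```bash
cat > f.py <<'E'
from h import *
import sys
s=cap('scene')['frame'];w=cap('wrist')['frame'];u,v,n=map(int,sys.argv[2:5])
c=cv2.resize(s[v-n:v+n,u-n:u+n],(300,300),interpolation=cv2.INTER_CUBIC)
cv2.imwrite(f'pics/{sys.argv[1]}.png',np.hstack([c,cv2.resize(w,(400,300))]))
S=r.sense();print(S['wrist_force'],S['moment'],S['tcp_pos'],S['gripper_force'],S['gripper_width'])
E
python3 f.py f1 420 230 45
```

```text
[-0.74299252 -0.04938624 -3.09979455] [-0.09188689  0.07484199  0.01328599] [ 0.42590659 -0.28948166  0.02567887] 4.401839196943911 0.5527687727636231
```

View pics/f1.png

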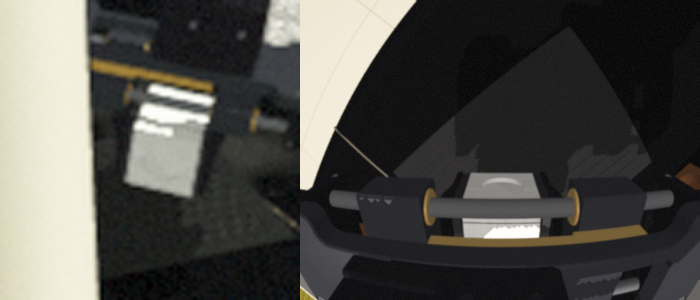

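```bash
cat > g.py <<'E'
from h import *
w=cap('wrist');S=r.sense();print(S['wrist_force'],S['moment'])
K=np.array(w['intrinsics']);R=np.array(w['orientation']);e=np.array(w['eye'])
T=np.array(S['ee_rot']);P=S['tcp_pos']-T[:,2]*.019;f=T[:,0]*[1,1,0];z=np.array([0,0,1.])
def pr(X):
    c=R.T@(X-e);t=np.arctan2(np.hypot(c[0],c[1]),c[2]);h=c[:2]/np.hypot(c[0],c[1]);return K[:2,2]+K[0,0]*t*h
for a in(0,10,20,30):
    c,s=np.cos(np.radians(a)),np.sin(np.radians(a))
    fa=f*c+z*s; up=z*c-f*s
    print(a,*[np.round(pr(P+fa*.008+up*h+T[:,1]*.024),0) for h in(-.024,.024)],pr(P-fa*.052+up*.024).round(0))
b=w['frame'].max(2); col=b[:,318]; print([(i,int(col[i])) for i in range(250,400,4)])
E
python3 g.py
```

```text
[-1.18124643 -0.34996909 -2.34873273] [ 0.00246073  0.03771294 -0.01175342]
0 [371. 275.] [387. 323.] [322. 436.]
10 [372. 269.] [387. 334.] [322. 427.]
20 [373. 263.] [386. 344.] [322. 416.]
30 [374. 259.] [385. 353.] [322. 403.]
[(250, 35), (254, 31), (258, 31), (262, 35), (266, 31), (270, 33), (274, 35), (278, 129), (282, 138), (286, 188), (290, 183), (294, 134), (298, 140), (302, 140), (306, 137), (310, 136), (314, 138), (318, 89), (322, 73), (326, 79), (330, 82), (334, 87), (338, 90), (342, 87), (346, 82), (350, 150), (354, 191), (358, 157), (362, 234), (366, 254), (370, 254), (374, 254), (378, 254), (382, 141), (386, 118), (390, 119), (394, 101), (398, 35)]
```

Call:
apply_moves:
  moves:
    - [[0.006,0,0.008],0]
    - [[0.005,0,0.008],0]
    - [[0,0,0],0]

```text
time_s: 6.9
tcp_pos: [0.4172, -0.2802, 0.0085]
ee_rot: [[-0.653, 0.757, -0.002], [0.757, 0.653, 0.001], [0.002, -0.001, -1.0]]
wrist_force: [-0.2, 0.0, -2.2]
gripper_width: 0.554
gripper_force: 3.5
```

Call:
apply_moves:
  moves:
    - [[0,0,0],0]
    - [[0,0,0],0]
    - [[0.005,0,-0.015],0]
    - [[0,0,-0.015],0]
    - [[0,0,0],0]
  hand: 0.056

```text
time_s: 7.32
tcp_pos: [0.4175, -0.2781, 0.0425]
ee_rot: [[-0.654, 0.756, 0.006], [0.756, 0.654, -0.002], [-0.006, 0.003, -1.0]]
wrist_force: [1.6, -0.9, 0.1]
gripper_width: 0.644
gripper_force: 0.0
```

Call:
apply_moves:
  moves:
    - [[0,0,0],0]
    - [[0,0,0],0]
    - [[0,0,0],0]
    - [[0,0,0],0]
    - [[0,0,0],0]
  hand: 0.048

```text
time_s: 7.73
tcp_pos: [0.4147, -0.2771, 0.0389]
ee_rot: [[-0.653, 0.757, -0.002], [0.757, 0.653, 0.0], [0.001, -0.001, -1.0]]
wrist_force: [-0.8, 0.5, -0.5]
gripper_width: 0.552
gripper_force: 0.3
```

Call:
apply_moves:
  moves:
    - [[0,0,0],0]
    - [[-0.004,0,-0.005],0]
    - [[-0.004,0,-0.004],0]
    - [[-0.005,0,-0.004],0]
    - [[-0.005,0,-0.003],0]
  hand: 0.0479

```text
time_s: 8.15
tcp_pos: [0.427, -0.2911, 0.0562]
ee_rot: [[-0.653, 0.757, -0.0], [0.757, 0.653, 0.0], [0.0, -0.0, -1.0]]
wrist_force: [-2.3, 1.6, 0.2]
gripper_width: 0.552
gripper_force: 2.6
```

Call:
apply_moves:
  moves:
    - [[0,0,0],0]
    - [[0,0,0],0]

```text
time_s: 8.32
tcp_pos: [0.4274, -0.2911, 0.056]
ee_rot: [[-0.653, 0.757, 0.001], [0.757, 0.653, -0.0], [-0.001, 0.001, -1.0]]
wrist_force: [-1.2, 0.7, 1.0]
gripper_width: 0.557
gripper_force: 2.6
```

```bash
cat > g.py <<'E'
from h import *
import sys
d,pz=float(sys.argv[1]),float(sys.argv[2])  # foot-side distance of hinge to centre; hinge height above block mid
hz=float(sys.argv[3])  # hinge above TCP
w=cap('wrist');S=r.sense();print(S['wrist_force'],S['moment'],S['gripper_force'],S['gripper_width'])
K=np.array(w['intrinsics']);R=np.array(w['orientation']);e=np.array(w['eye'])
T=np.array(S['ee_rot']);P=S['tcp_pos']-T[:,2]*hz;f=T[:,0]*[1,1,0];z=np.array([0,0,1.])
P=P+f*float(sys.argv[4])
def pr(X):
    c=R.T@(X-e);t=np.arctan2(np.hypot(c[0],c[1]),c[2]);h=c[:2]/np.hypot(c[0],c[1]);return K[:2,2]+K[0,0]*t*h
for a in(0,10,20,30,45,60,75,90):
    c,s=np.cos(np.radians(a)),np.sin(np.radians(a))
    fa=f*c+z*s; up=z*c-f*s
    print(a,*[np.round(pr(P+fa*(.030-d)+up*(h-pz)+T[:,1]*0),0) for h in(-.024,.024)])
b=w['frame'].max(2); col=b[:,318]; print(*[f'{i}:{int(col[i])}' for i in range(200,400,4)])
E
python3 g.py .024 .018 .006 -.003
```

```text
[-1.90787722  0.59025001  0.83772473] [ 0.19250192  0.16483463 -0.01523335] 2.6062716325240665 0.5543418670424751
0 [323. 263.] [323. 300.]
10 [323. 252.] [323. 303.]
20 [323. 242.] [323. 307.]
30 [323. 233.] [323. 310.]
45 [323. 223.] [323. 314.]
60 [323. 217.] [323. 318.]
75 [323. 216.] [323. 321.]
90 [323. 222.] [323. 323.]
200:29 204:35 208:35 212:33 216:36 220:32 224:37 228:30 232:32 236:35 240:46 244:161 248:163 252:169 256:175 260:159 264:160 268:163 272:167 276:166 280:166 284:167 288:164 292:164 296:163 300:166 304:161 308:179 312:231 316:252 320:72 324:77 328:81 332:85 336:87 340:87 344:86 348:94 352:254 356:254 360:254 364:244 368:254 372:254 376:253 380:92 384:121 388:120 392:123 396:42
```

Call:
apply_moves:
  moves:
    - [[-0.0053,0,-0.0027],0]
    - [[-0.0053,0,-0.0027],0]
    - [[-0.0057,0,-0.0018],0]
    - [[-0.0057,0,-0.0017],0]
    - [[-0.0059,0,-0.0008],0]

```text
time_s: 8.78
tcp_pos: [0.446, -0.3126, 0.0657]
ee_rot: [[-0.653, 0.757, 0.001], [0.757, 0.653, -0.001], [-0.001, 0.0, -1.0]]
wrist_force: [-0.1, 0.8, 0.9]
gripper_width: 0.553
gripper_force: 2.8
```

Call:
apply_moves:
  moves:
    - [[-0.0059,0,-0.0007],0]
    - [[-0.006,0,0.0003],0]
    - [[-0.006,0,0.0004],0]
    - [[-0.0058,0,0.0013],0]
    - [[-0.0058,0,0.0014],0]

```text
time_s: 9.2
tcp_pos: [0.4652, -0.335, 0.0626]
ee_rot: [[-0.653, 0.757, 0.001], [0.757, 0.653, -0.001], [-0.001, 0.0, -1.0]]
wrist_force: [-0.2, -1.1, 1.9]
gripper_width: 0.55
gripper_force: 2.9
```

```bash
python3 g.py .024 .018 .006 -.003
```

```text
[ 0.77737745 -1.03458525  2.47690789] [-0.66655056 -0.02559728  0.00328552] 2.8865544123618747 0.5457402769840423
0 [323. 265.] [323. 302.]
10 [323. 254.] [323. 305.]
20 [323. 244.] [323. 309.]
30 [323. 235.] [323. 312.]
45 [323. 225.] [323. 317.]
60 [323. 219.] [323. 320.]
75 [323. 218.] [323. 323.]
90 [323. 225.] [323. 325.]
200:31 204:34 208:33 212:74 216:210 220:207 224:207 228:208 232:207 236:199 240:202 244:207 248:209 252:212 256:211 260:214 264:213 268:212 272:214 276:213 280:212 284:210 288:213 292:215 296:209 300:201 304:209 308:211 312:225 316:249 320:68 324:77 328:79 332:87 336:89 340:85 344:85 348:72 352:39 356:35 360:39 364:35 368:23 372:22 376:23 380:69 384:120 388:117 392:120 396:43
```

Call:
apply_moves:
  moves:
    - [[-0.0055,0,0.0023],0]
    - [[-0.0055,0,0.0023],0]
    - [[-0.005,0,0.0032],0]
    - [[-0.005,0,0.0033],0]
    - [[0,0,0.002],0]

```text
time_s: 9.67
tcp_pos: [0.4788, -0.3508, 0.049]
ee_rot: [[-0.653, 0.757, 0.0], [0.757, 0.653, -0.0], [-0.0, -0.0, -1.0]]
wrist_force: [-0.3, -0.8, 4.7]
gripper_width: 0.548
gripper_force: 3.2
```

Call:
apply_moves:
  moves:
    - [[0,0,0],0]
    - [[0,0,0],0]

```text
time_s: 9.83
tcp_pos: [0.4783, -0.3502, 0.0492]
ee_rot: [[-0.653, 0.757, 0.0], [0.757, 0.653, -0.0], [-0.0, 0.0, -1.0]]
wrist_force: [1.5, -1.6, 0.4]
gripper_width: 0.549
gripper_force: 3.0
```

```bash
python3 g.py .024 .018 .006 -.003; python3 f.py f2 450 235 45
```

```text
[-0.09418194 -0.86990063 -0.10530822] [-0.49466651 -0.31017734  0.02773534] 3.035669555392815 0.5524459238976637
0 [323. 264.] [323. 300.]
10 [323. 253.] [323. 303.]
20 [323. 242.] [323. 307.]
30 [323. 233.] [323. 310.]
45 [323. 223.] [323. 315.]
60 [323. 217.] [323. 319.]
75 [323. 216.] [323. 322.]
90 [323. 222.] [323. 324.]
200:126 204:131 208:134 212:133 216:130 220:137 224:196 228:197 232:199 236:196 240:195 244:194 248:190 252:198 256:196 260:198 264:202 268:202 272:200 276:197 280:198 284:204 288:200 292:197 296:200 300:199 304:189 308:159 312:194 316:194 320:71 324:73 328:81 332:87 336:89 340:85 344:85 348:74 352:31 356:27 360:27 364:18 368:21 372:34 376:31 380:66 384:120 388:123 392:117 396:43
[ 0.58617449 -1.88777065 -0.54642099] [-0.34827727 -0.24272882  0.02246808] [ 0.47796124 -0.3497265   0.04918926] 3.0405326644540764 0.553968396399249
```

View pics/f2.png

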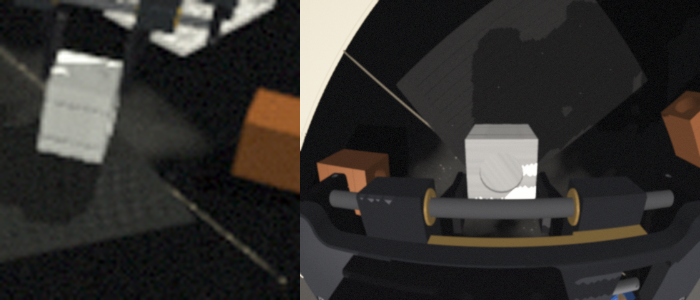

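Call:
apply_moves:
  moves:
    - [[0,0,0],0]
    - [[0,0,0],0]
    - [[0.0075,0,0],0]
    - [[0.0075,0,0.007],0]
    - [[0,0,0.008],0]
  hand: 0.058

```text
time_s: 10.4
tcp_pos: [0.4669, -0.3374, 0.0342]
ee_rot: [[-0.653, 0.757, -0.001], [0.757, 0.653, 0.001], [0.001, 0.0, -1.0]]
wrist_force: [-1.4, -0.3, -0.1]
gripper_width: 0.663
gripper_force: 0.0
```

Call:
apply_moves:
  moves:
    - [[0,0,0],0]
    - [[0,0,0],0]
    - [[0,0,0],0]
    - [[0,0,0],0]
    - [[0,0,0],0]
  hand: 0.047

```text
time_s: 10.82
tcp_pos: [0.4686, -0.339, 0.0345]
ee_rot: [[-0.653, 0.757, 0.0], [0.757, 0.653, -0.0], [-0.0, 0.0, -1.0]]
wrist_force: [0.1, 0.2, -1.4]
gripper_width: 0.55
gripper_force: 30.0
```

```bash
python3 e.py e2 free_peg_tip drying_stand beaker_peg_tip rinsed_block | grep -v 'rinsed.*0.0280'; python3 f.py f3 450 235 45
```

```text
[ 0.4686 -0.3389  0.0345] [[-0.6532  0.7572  0.0006]
 [ 0.7572  0.6532 -0.0002]
 [-0.0006  0.0003 -1.    ]] 10.9667 [ -19.8374   28.9861  -19.0763    0.0009  -41.9017 -119.3806]
free_peg_tip scene 0.82 [279.616 216.288] [ 0.6716 -0.0189  0.028 ]
free_peg_tip scene 0.3 [429.376 217.488] [ 0.4917 -0.3586  0.028 ]
free_peg_tip top 0.74 [312.192 205.68 ] [ 0.6224 -0.0071  0.028 ]
free_peg_tip top 0.47 [264.896 212.976] [0.6022 0.1286 0.028 ]
   top scene [ 0.618  -0.003   0.0642] 0.005706934171925531
drying_stand scene 0.82 [257.92  243.408] [0.5896 0.0734 0.028 ]
beaker_peg_tip scene 0.77 [233.472 234.   ] [0.6519 0.1118 0.028 ]
beaker_peg_tip top 0.84 [265.088 209.808] [0.6114 0.1281 0.028 ]
   top scene [0.6051 0.1244 0.0623] 0.0004062286404925023
rinsed_block scene 0.78 [490.624 235.104] [ 0.3613 -0.4443  0.028 ]
rinsed_block scene 0.75 [427.328 222.576] [ 0.4757 -0.3394  0.028 ]
rinsed_block scene 0.6 [347.52  213.792] [ 0.6024 -0.1797  0.028 ]
rinsed_block top 0.77 [474.688 294.192] [ 0.3659 -0.4627  0.028 ]
rinsed_block top 0.63 [431.488 257.088] [ 0.4716 -0.3447  0.028 ]
rinsed_block wrist 0.97 [325.376 293.616] [ 0.4709 -0.3396  0.028 ]
rinsed_block wrist 0.73 [ 81.792 319.2  ] [ 0.3733 -0.4539  0.028 ]
   top scene [ 0.3696 -0.4623  0.0164] 0.004764786159885634
   top scene [ 0.4736 -0.3421  0.0282] 0.0033284274662724643
   wrist scene [ 0.4708 -0.3371  0.0315] 0.0016299382290338598
   wrist scene [ 0.3716 -0.4595  0.0187] 0.002699090392941454
   wrist top [ 0.4739 -0.3457  0.015 ] 0.0019047757815944654
   wrist top [ 0.368  -0.4672  0.014 ] 0.0017904280099508437
[ 0.49852868 -0.53707228 -1.03776715] [-0.2430674  -0.31177977 -0.00360007] [ 0.46847541 -0.33883177  0.03451291] 29.998672166839242 0.5528155552528342
```

View pics/f3.png

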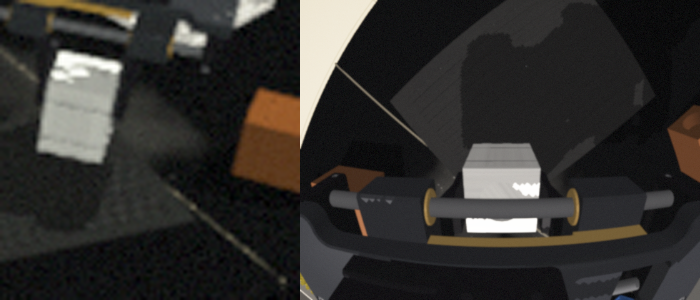

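Call:
apply_moves:
  moves:
    - [[0,0,-0.01],0]
    - [[0,0,-0.035],0]
    - [[0,0,-0.035],0]
    - [[0,0,-0.035],0]
    - [[0,0,-0.03],0]

```text
time_s: 12.08
tcp_pos: [0.4679, -0.3386, 0.1822]
ee_rot: [[-0.653, 0.757, 0.0], [0.757, 0.653, -0.0], [-0.0, 0.0, -1.0]]
wrist_force: [0.3, -0.9, -2.4]
gripper_width: 0.546
gripper_force: 30.0
```

Call:
apply_moves:
  moves:
    - [[0.0015,0.034,0],0]
    - [[0.0015,0.034,0],0]
    - [[0.0015,0.034,0],0]
    - [[0.0015,0.034,0],0]
    - [[0.0015,0.034,0],0]

```text
time_s: 12.5
tcp_pos: [0.5921, -0.2206, 0.1797]
ee_rot: [[-0.653, 0.757, -0.002], [0.757, 0.653, 0.001], [0.002, -0.001, -1.0]]
wrist_force: [0.8, -1.0, -3.5]
gripper_width: 0.549
gripper_force: 30.0
```

Call:
apply_moves:
  moves:
    - [[0,0.02,0],0]
    - [[0,0,0],0]
    - [[0,0,0],0]

```text
time_s: 12.75
tcp_pos: [0.6071, -0.2077, 0.1789]
ee_rot: [[-0.655, 0.756, -0.002], [0.756, 0.655, 0.001], [0.002, -0.001, -1.0]]
wrist_force: [-0.6, -0.4, -2.5]
gripper_width: 0.551
gripper_force: 30.0
```

```bash
cat > v.py <<'E'
from h import *
import sys,pickle,os
np.set_printoptions(precision=4,suppress=True)
L=pickle.load(open('v.pkl','rb')) if os.path.exists('v.pkl') else []
for k in range(2):
    p=cap('wrist');cv2.imwrite(f'pics/{sys.argv[1]}{k}.png',p['frame'])
    for t in('free_peg_tip','beaker_peg_tip','beaker','drying_stand'):
        for d in models.place_of(p,t)[:2]:
            uv=np.array(d['at'])*[640,480];q={k:p[k] for k in('intrinsics','orientation','eye','fish')}
            L.append((sys.argv[1],t,q,uv,d['confidence']));print(t,round(d['confidence'],2),uv,at_z(p,uv,.066))
pickle.dump(L,open('v.pkl','wb'))
for t in('free_peg_tip','beaker_peg_tip'):
    M=[(q,uv) for n,tt,q,uv,c in L if tt==t and c>.5]
    if len(M)>1:print(t,tri(*M))
s=r.sense();print(s['tcp_pos'],s['ee_rot'][:,0],s['wrist_force'],s['gripper_force'],s['time_s'])
E
python3 v.py v1
```

```text
free_peg_tip 0.57 [504.192  35.376] [0.6087 0.0109 0.066 ]
beaker_peg_tip 0.72 [500.8    40.416] [0.6094 0.005  0.066 ]
drying_stand 0.77 [507.968  15.984] [0.6003 0.0275 0.066 ]
free_peg_tip 0.59 [504.32   37.824] [0.6104 0.0076 0.066 ]
drying_stand 0.8 [504.384  17.712] [0.5995 0.0218 0.066 ]
free_peg_tip [ 0.5535 -0.1612  0.3592]
[ 0.607  -0.2094  0.1796] [-0.6528  0.7575  0.    ] [ 0.2982 -0.4584 -1.886 ] 29.99922771938145 13.25
```

Call:
apply_moves:
  moves:
    - [[0.0075,0.0295,0],0]
    - [[0.0075,0.0295,0],0]
    - [[0.0075,0.0295,0],0]
    - [[0.0075,0.0295,0],0]
    - [[0,0,0],0]

```text
time_s: 13.67
tcp_pos: [0.68, -0.105, 0.1788]
ee_rot: [[-0.657, 0.754, 0.002], [0.754, 0.657, 0.001], [-0.001, 0.002, -1.0]]
wrist_force: [-1.0, -0.6, -3.5]
gripper_width: 0.548
gripper_force: 30.0
```

Call:
apply_moves:
  moves:
    - [[0,0,0],0]

```text
time_s: 13.75
tcp_pos: [0.6776, -0.1077, 0.1789]
ee_rot: [[-0.655, 0.756, -0.001], [0.756, 0.655, 0.0], [0.001, -0.0, -1.0]]
wrist_force: [-0.3, -0.2, -2.1]
gripper_width: 0.549
gripper_force: 30.0
```

```bash
python3 v.py v2
```

```text
free_peg_tip 0.83 [355.328  62.784] [0.6108 0.0057 0.066 ]
drying_stand 0.9 [390.976  27.024] [0.6116 0.0457 0.066 ]
free_peg_tip 0.9 [358.4    60.912] [0.6109 0.0062 0.066 ]
beaker_peg_tip 0.53 [389.312  28.8  ] [0.6112 0.0416 0.066 ]
drying_stand 0.61 [391.616  28.32 ] [0.6122 0.0432 0.066 ]
free_peg_tip [0.6099 0.0059 0.0702]
beaker_peg_tip [ 0.6155  0.0559 -0.0053]
[ 0.6769 -0.1097  0.1796] [-0.6528  0.7575 -0.0001] [-0.7292  1.1225 -2.5649] 29.9993207026273 14.25
```

View pics/v21.png

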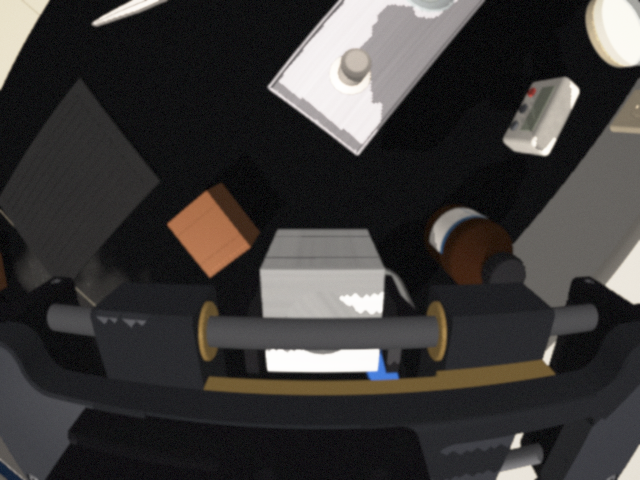

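Call:
apply_moves:
  moves:
    - [[0.025,0.013,0],0]
    - [[0.025,0.013,0],0]
    - [[0,0,0],0]
    - [[0,0,0],0]

```text
time_s: 14.58
tcp_pos: [0.664, -0.0532, 0.1798]
ee_rot: [[-0.655, 0.756, 0.0], [0.756, 0.655, 0.0], [-0.0, 0.0, -1.0]]
wrist_force: [-0.3, 0.1, -2.3]
gripper_width: 0.549
gripper_force: 30.0
```

```bash
python3 v.py v3; cat > w.py <<'E'
from h import *
from scipy.optimize import least_squares
p=cap('wrist');S=r.sense();T=np.array(S['ee_rot']);K=np.array(p['intrinsics']);R=np.array(p['orientation']);e=np.array(p['eye'])
def pr(X):
    c=R.T@(X-e);t=np.arctan2(np.hypot(c[0],c[1]),c[2]);h=c[:2]/np.hypot(c[0],c[1]);return K[:2,2]+K[0,0]*t*h
g=p['frame'].max(2).astype(float);G=cv2.Sobel(cv2.GaussianBlur(g,(5,1),0),cv2.CV_64F,0,1);
col=p['frame'][215:290,290:345].max(2).mean(1);d=np.diff(col)
print([(216+i,round(d[i],0)) for i in np.argsort(-abs(d))[:8]])
col=p['frame'][345:390,290:345].max(2).mean(1);d=np.diff(col);print([(346+i,round(d[i],0)) for i in np.argsort(-abs(d))[:6]])
for t in(.026,.030,.034):
  for o in(-.004,0,.004):
    print(t,o,*[pr(S['tcp_pos']+T[:,0]*(o+a)-T[:,2]*z)[1].round(1) for a,z in((.024,t-.06),(.024,t),(-.024,t))])
cc=cv2.cvtColor(p['frame'],cv2.COLOR_BGR2GRAY)
cv2.imwrite('pics/pg.png',cv2.resize(cc[60:220,250:410],(640,640)[:2])[:600])
E
python3 w.py
```

```text
free_peg_tip 0.93 [319.488 126.   ] [0.6089 0.0069 0.066 ]
beaker 0.79 [418.496   9.504] [0.6036 0.1272 0.066 ]
drying_stand 0.64 [360.768  77.28 ] [0.6075 0.0547 0.066 ]
free_peg_tip 0.78 [320.192 125.28 ] [0.6093 0.0058 0.066 ]
free_peg_tip 0.17 [322.496 292.416] [ 0.6969 -0.0932  0.066 ]
beaker 0.72 [418.112   6.912] [0.6028 0.1267 0.066 ]
drying_stand 0.76 [364.288  77.52 ] [0.6101 0.0544 0.066 ]
free_peg_tip [0.6097 0.0061 0.0699]
beaker_peg_tip [ 0.6155  0.0559 -0.0053]
[ 0.6641 -0.0548  0.1794] [-0.6528  0.7575  0.0001] [-0.0176  0.7181 -2.8406] 29.999146442860365 15.0833
[(np.int64(229), np.float64(34.0)), (np.int64(230), np.float64(26.0)), (np.int64(228), np.float64(25.0)), (np.int64(270), np.float64(20.0)), (np.int64(269), np.float64(16.0)), (np.int64(231), np.float64(13.0)), (np.int64(271), np.float64(10.0)), (np.int64(256), np.float64(-9.0))]
[(np.int64(372), np.float64(-49.0)), (np.int64(350), np.float64(45.0)), (np.int64(373), np.float64(-35.0)), (np.int64(351), np.float64(31.0)), (np.int64(349), np.float64(29.0)), (np.int64(371), np.float64(-23.0))]
0.026 -0.004 236.3 277.6 374.7
0.026 0 229.2 268.3 367.7
0.026 0.004 222.1 258.7 360.5
0.03 -0.004 238.3 281.6 380.0
0.03 0 231.1 272.0 373.0
0.03 0.004 223.9 262.2 365.7
0.034 -0.004 240.4 285.7 385.5
0.034 0 233.1 275.9 378.5
0.034 0.004 225.8 265.9 371.2
```

View pics/pg.png

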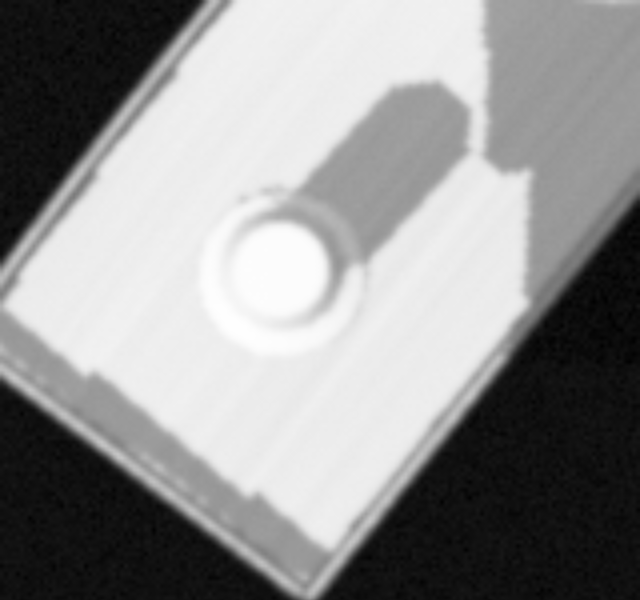

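Call:
apply_moves:
  moves:
    - [[0.027,-0.0006,0],0]
    - [[0.027,-0.0006,0],0]
    - [[0.026,-0.0005,0],0]
    - [[0,0,0.03],0]
    - [[0,0,0.03],0]

```text
time_s: 15.55
tcp_pos: [0.6118, 0.0067, 0.1219]
ee_rot: [[-0.655, 0.756, 0.007], [0.756, 0.655, 0.002], [-0.003, 0.007, -1.0]]
wrist_force: [-0.2, 0.2, -3.7]
gripper_width: 0.546
gripper_force: 30.0
```

Call:
apply_moves:
  moves:
    - [[0,0,0.012],0]
    - [[0,0,0],0]
    - [[0,0,0],0]

```text
time_s: 15.8
tcp_pos: [0.6107, 0.005, 0.1073]
ee_rot: [[-0.654, 0.757, -0.001], [0.757, 0.654, -0.001], [-0.0, -0.001, -1.0]]
wrist_force: [0.6, -0.1, -1.2]
gripper_width: 0.552
gripper_force: 30.0
```

```bash
python3 f.py f4 280 215 45; python3 e.py e4 free_peg_tip rinsed_block|head -8
```

```text
[ 0.217532   -0.25390836 -2.97415135] [-0.02844485 -0.05562761  0.0291249 ] [0.61192804 0.00518777 0.10909362] 29.99915883410722 0.5501475507413546
[0.6115 0.0052 0.109 ] [[-0.6533  0.7571  0.0029]
 [ 0.7571  0.6533  0.0006]
 [-0.0014  0.0026 -1.    ]] 16.05 [  15.6433   26.3414  -10.2522    0.0147  -53.2376 -154.8641]
free_peg_tip scene 0.74 [282.112 216.912] [ 0.666  -0.0234  0.028 ]
free_peg_tip top 0.88 [310.912 207.024] [ 0.6185 -0.0034  0.028 ]
   top scene [ 0.612  -0.0029  0.0664] 0.0019088105261365147
rinsed_block scene 0.63 [276.032 201.504] [ 0.7409 -0.0392  0.028 ]
rinsed_block scene 0.63 [492.096 234.912] [ 0.3603 -0.4481  0.028 ]
```

View pics/f4.png

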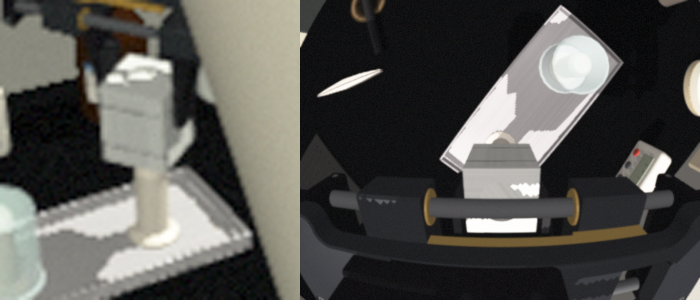

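Call:
apply_moves:
  moves:
    - [[0,0,0.005],0]
    - [[0,0,0.005],0]
    - [[0,0,0.003],0]
    - [[0,0,0.003],0]
    - [[0,0,0],0]

```text
time_s: 16.77
tcp_pos: [0.6099, 0.005, 0.0903]
ee_rot: [[-0.653, 0.757, -0.002], [0.757, 0.653, -0.0], [0.001, -0.002, -1.0]]
wrist_force: [-0.2, 0.3, -3.0]
gripper_width: 0.545
gripper_force: 30.0
```

Call:
apply_moves:
  moves:
    - [[0,0,0.003],0]
    - [[0,0,0.003],0]
    - [[0,0,0],0]

```text
time_s: 17.02
tcp_pos: [0.6101, 0.0051, 0.0847]
ee_rot: [[-0.653, 0.757, -0.001], [0.757, 0.653, -0.0], [0.001, -0.001, -1.0]]
wrist_force: [0.2, 1.5, -2.6]
gripper_width: 0.552
gripper_force: 30.0
```

```bash
python3 f.py f5 280 215 45; sleep 0; python3 -c "
from h import *
for i in range(4):
    cap('top');s=r.sense();print(s['wrist_force'].round(1),s['moment'].round(2),s['tcp_pos'].round(4))"
```

```text
[ 0.88085031 -0.03269566 -3.02850702] [-0.01051722 -0.06756503 -0.03407227] [0.61045323 0.00513123 0.08529053] 29.999166461639106 0.5522695520919572
[-0.7  0.2 -1.4] [-0.11 -0.08  0.02] [0.6106 0.0051 0.0855]
[ 0.2  0.3 -3.1] [-0.09 -0.    0.02] [0.6107 0.0052 0.0856]
[-0.3 -0.9 -2.6] [-0.04 -0.06  0.01] [0.6107 0.0052 0.0857]
[ 0.  -0.4 -2.3] [-0.17 -0.02 -0.  ] [0.6107 0.0052 0.0857]
```

Call:
apply_moves:
  moves:
    - [[0,0,0.004],0]
    - [[0,0,0.005],0]
    - [[0,0,0.005],0]
    - [[0,0,0.005],0]
    - [[0,0,0.005],0]

```text
time_s: 17.73
tcp_pos: [0.6103, 0.0051, 0.0606]
ee_rot: [[-0.653, 0.757, -0.001], [0.757, 0.653, -0.0], [0.0, -0.001, -1.0]]
wrist_force: [-0.1, -1.0, -2.7]
gripper_width: 0.55
gripper_force: 30.0
```

Call:
apply_moves:
  moves:
    - [[0,0,0.003],0]
    - [[0,0,0.002],0]
    - [[0,0,0.001],0]
    - [[0,0,0.001],0]
    - [[0,0,0],0]

```text
time_s: 18.15
tcp_pos: [0.6105, 0.0052, 0.0544]
ee_rot: [[-0.653, 0.757, -0.0], [0.757, 0.653, 0.0], [0.0, 0.0, -1.0]]
wrist_force: [-0.4, 0.3, -2.2]
gripper_width: 0.553
gripper_force: 30.0
```

Call:
apply_moves:
  moves:
    - [[0,0,0.001],0]
    - [[0,0,0.001],0]
    - [[0,0,0],0]

```text
time_s: 18.4
tcp_pos: [0.6105, 0.0051, 0.0524]
ee_rot: [[-0.653, 0.757, -0.0], [0.757, 0.653, 0.0], [0.0, -0.0, -1.0]]
wrist_force: [0.1, -0.6, -3.1]
gripper_width: 0.549
gripper_force: 30.0
```

Call:
apply_moves:
  moves:
    - [[0,0,0.0007],0]
    - [[0,0,0],0]

```text
time_s: 18.57
tcp_pos: [0.6105, 0.0051, 0.0517]
ee_rot: [[-0.653, 0.757, -0.0], [0.757, 0.653, 0.0], [0.0, -0.0, -1.0]]
wrist_force: [0.4, -0.0, -2.1]
gripper_width: 0.551
gripper_force: 30.0
```

Call:
apply_moves:
  moves:
    - [[0,0,0.0007],0]
    - [[0,0,0],0]

```text
time_s: 18.73
tcp_pos: [0.6106, 0.0051, 0.0515]
ee_rot: [[-0.653, 0.757, 0.0], [0.757, 0.653, -0.0], [-0.0, 0.0, -1.0]]
wrist_force: [-1.2, 0.2, 0.6]
gripper_width: 0.55
gripper_force: 30.0
```

Call:
apply_moves:
  moves:
    - [[0,0,0.0007],0]
    - [[0,0,0],0]

```text
time_s: 18.9
tcp_pos: [0.6106, 0.0051, 0.0515]
ee_rot: [[-0.654, 0.757, 0.0], [0.757, 0.654, -0.0], [-0.0, 0.0, -1.0]]
wrist_force: [-3.1, 0.6, 4.6]
gripper_width: 0.55
gripper_force: 30.0
```

Call:
apply_moves:
  moves:
    - [[0,0,-0.0005],0]
    - [[0,0,0],0]
    - [[0,0,0],0]
    - [[0,0,0],0]
    - [[0,0,0],0]
  hand: 0.062

```text
time_s: 19.32
tcp_pos: [0.6106, 0.0052, 0.0507]
ee_rot: [[-0.653, 0.757, 0.0], [0.757, 0.653, 0.0], [-0.0, 0.0, -1.0]]
wrist_force: [0.9, 0.2, 0.2]
gripper_width: 0.709
gripper_force: 0.0
```

Call:
apply_moves:
  moves:
    - [[0,0,-0.008],0]
    - [[0,0,-0.02],0]
    - [[0,0,-0.035],0]
    - [[0,0,-0.04],0]
    - [[0,0,-0.04],0]

```text
time_s: 19.73
tcp_pos: [0.61, 0.0049, 0.1956]
ee_rot: [[-0.653, 0.757, -0.001], [0.757, 0.653, -0.001], [0.0, -0.001, -1.0]]
wrist_force: [0.4, 0.2, -0.2]
gripper_width: 0.714
gripper_force: 0.0
```

Call:
apply_moves:
  moves:
    - [[0.035,-0.002,0],0]
    - [[0.035,-0.002,0],0]
    - [[0.03,-0.002,0],0]
    - [[0,0,0],0]
    - [[0,0,0],0]
  hand: 0.08

```text
time_s: 20.15
tcp_pos: [0.5401, 0.0778, 0.1951]
ee_rot: [[-0.655, 0.755, 0.002], [0.755, 0.655, 0.001], [-0.001, 0.002, -1.0]]
wrist_force: [1.1, 0.2, 0.6]
gripper_width: 0.908
gripper_force: 0.0
```

```bash
cat > x.py <<'E'
from h import *
np.set_printoptions(precision=4,suppress=True)
s=cap('scene');t=cap('top');w=cap('wrist')
for n,p in(('top',t),('wrist',w)):
    for d in models.place_of(p,'dry_block')[:2]+models.place_of(p,'rinsed_block')[:3]:
        uv=np.array(d['at'])*[640,480];print(n,round(d['confidence'],2),uv,at_z(p,uv,.024))
c=lambda im,u,v,n:cv2.resize(im[max(v-n,0):v+n,u-n:u+n],(200,200),interpolation=cv2.INTER_CUBIC)
A=np.vstack([c(s['frame'],275,220,40),c(t['frame'],309,207,25)])
cv2.imwrite('pics/x1.png',np.hstack([A,cv2.resize(w['frame'],(533,400))]))
S=r.sense();print(S['tcp_pos'],S['time_s'])
E
python3 x.py
```

```text
top 0.83 [237.824 275.616] [0.4235 0.2043 0.024 ]
top 0.81 [476.8  292.32] [ 0.3712 -0.4699  0.024 ]
top 0.8 [372.8 211.2] [ 0.6057 -0.1811  0.024 ]
top 0.54 [308.416 206.4  ] [0.6212 0.0039 0.024 ]
wrist 0.84 [310.208  18.72 ] [0.414  0.2076 0.024 ]
wrist 0.8 [330.368 322.992] [ 0.62   -0.0016  0.024 ]
[0.5411 0.0763 0.1935] 20.5
```

View pics/x1.png

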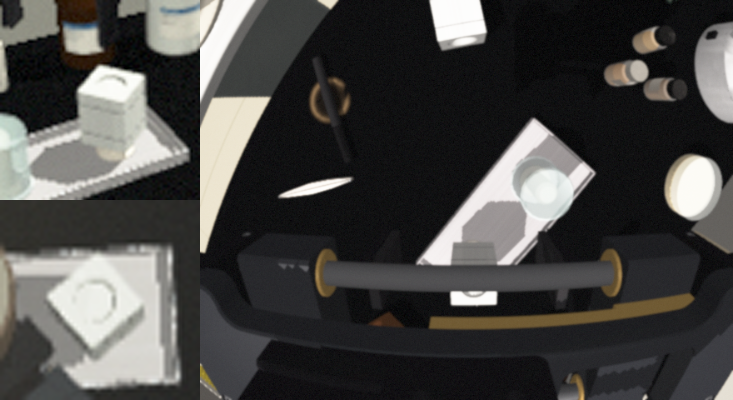

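The rinsed block hangs foot-up on the peg tip, released (scene crop about (110,110), top crop about (95,300)). I've viewed 11 pictures, one over the limit, so I'll work only from numbers from here. Next I'll check the dry block's ends numerically by rectifying both end faces.

```bash
cat > y.py <<'E'
from h import *
import sys
np.set_printoptions(precision=4,suppress=True,linewidth=150)
def pr(p,X):
    R=np.array(p['orientation']);K=np.array(p['intrinsics']);c=R.T@(X-np.array(p['eye']))
    if p['fish']:
        t=np.arctan2(np.hypot(c[0],c[1]),c[2]);h=c[:2]/np.hypot(c[0],c[1]);return K[:2,2]+K[0,0]*t*h
    return (K@c)[:2]/c[2]
def face(p,c,ax,sgn,z0):
    n=np.r_[ax,0]*sgn;l=np.cross([0,0,1],n);g=cv2.cvtColor(p['frame'],cv2.COLOR_BGR2GRAY)
    m=np.zeros((13,13,2),np.float32)
    for i,h in enumerate(np.linspace(.024,-.024,13)):
        for j,s in enumerate(np.linspace(-.024,.024,13)): m[i,j]=pr(p,np.r_[c,z0+.024]+n*.03+l*s+[0,0,h])
    print(m[0,0],m[-1,-1]);print(cv2.remap(g,m[...,0],m[...,1],cv2.INTER_LINEAR))
if __name__=='__main__':
    s=cap('scene');w=cap('wrist');ax=np.array([-.784,.621]);c=np.array([.4138,.206])
    print('scene -x+y end');face(s,c,ax,1,0);print('wrist +x-y end');face(w,c,ax,-1,0)
    for n,p in(('s',s),('w',w)):print(n,[(round(d['confidence'],2),np.array(d['at'])*[640,480]) for d in models.place_of(p,'rinsed_bore_floor')])
E
python3 y.py
```

```text
scene -x+y end
[210.7707 310.525 ] [236.9837 331.1358]
[[201 228 230 222 225 231 225 221 228 230 223 223 204]
 [165 177 180 182 178 177 181 180 179 178 181 178 197]
 [157 180 180 176 178 180 180 178 177 178 177 177 200]
 [163 180 179 178 179 182 181 180 181 178 177 180 204]
 [169 180 179 174 176 180 181 182 180 181 178 182 201]
 [164 182 164 176 175 178 181 182 180 181 180 184 197]
 [156 177 153 169 175 175 179 180 181 182 178 179 199]
 [158 176 160 164 175 175 179 181 181 179 176 179 201]
 [169 178 171 162 165 174 176 176 172 175 176 179 198]
 [162 178 178 172 165 166 170 167 169 180 177 180 194]
 [157 178 178 178 177 172 172 176 178 180 178 181 173]
 [157 171 179 174 172 174 177 172 175 179 173 173 118]
 [119 122 113 111 118 120 104 116 133 114 104 119  37]]
wrist +x-y end
[286.3389  49.5188] [341.0723  51.1053]
[[138 196 196 196 197 203 204 200 197 200 199 190 114]
 [113 166 167 166 179 216 227 221 194 172 165 160  94]
 [106 159 158 156 200 238 249 247 229 185 158 154  92]
 [106 159 153 157 221 246 252 252 246 213 156 153  94]
 [106 158 148 160 229 247 252 253 250 230 161 154  92]
 [103 157 144 166 230 247 252 253 250 235 166 152  90]
 [104 157 148 170 228 246 252 252 249 232 166 153  89]
 [105 157 155 171 221 242 250 250 243 218 162 154  89]
 [105 157 156 166 204 230 242 241 227 193 157 155  90]
 [100 156 154 159 179 199 214 215 197 165 149 152  91]
 [ 92 142 144 145 151 161 169 166 155 138 134 141  89]
 [ 76 111 116 116 117 119 119 115 112 106 106 112  77]
 [ 53  76  77  78  78  77  74  70  70  68  71  77  57]]
s [(0.95, array([496.704, 237.024])), (0.87, array([281.6  , 216.384])), (0.43, array([342.784, 212.208]))]
w [(0.4, array([331.776, 324.384]))]
```

Call:
apply_moves:
  moves:
    - [[0,0,0],-5.4]
    - [[0,0,0],-5.4]
    - [[0.038,0.0056,0],0]
    - [[0.038,0.0057,0],0]
    - [[0.038,0.0056,0],0]
  hand: 0.066

```text
time_s: 21.12
tcp_pos: [0.4611, 0.1613, 0.1936]
ee_rot: [[-0.782, 0.623, -0.0], [0.623, 0.782, -0.0], [0.0, -0.0, -1.0]]
wrist_force: [-0.8, 1.5, 0.9]
gripper_width: 0.763
gripper_force: 0.0
```

Call:
apply_moves:
  moves:
    - [[0.038,0.0057,0],0]
    - [[0,0,0.035],0]
    - [[0,0,0.035],0]
    - [[0,0,0],0]
    - [[0,0,0],0]

```text
time_s: 21.53
tcp_pos: [0.435, 0.1884, 0.1231]
ee_rot: [[-0.784, 0.621, -0.003], [0.621, 0.784, -0.003], [0.0, -0.004, -1.0]]
wrist_force: [0.2, 0.3, 1.0]
gripper_width: 0.758
gripper_force: 0.0
```

```bash
cat > q.py <<'E'
from y import *
t=cap('top');w=cap('wrist');S=r.sense();T=np.array(S['ee_rot']);print(S['tcp_pos'],T[:,0],S['time_s'])
for n,p in(('top',t),('wrist',w)):
  for d in models.place_of(p,'dry_block')[:2]:
    uv=np.array(d['at'])*[640,480];X=at_z(p,uv,.024);print(n,round(d['confidence'],2),uv,X,'tool xy',((X-S['tcp_pos'])@T)[:2])
# top face outline in wrist: bright (sunlit) pixels
d=models.cut_out(w,'dry_block')
if d:
    g=w['frame'].min(2);m=(d[0]['region']&(g>215));ys,xs=np.nonzero(m)
    pts=np.array([((at_z(w,(x,y),.048)-S['tcp_pos'])@T)[:2] for x,y in zip(xs,ys)],np.float32)
    print(d[0]['extent'],len(pts),cv2.minAreaRect(pts),pts.min(0),pts.max(0))
E
python3 q.py
```

```text
[0.437  0.1896 0.1255] [-0.7836  0.6213 -0.0013] 21.6333
top 0.36 [236.224 276.288] [0.4217 0.2088 0.024 ] tool xy [0.0242 0.0053]
top 0.21 [189.312 220.704] [0.5821 0.3457 0.024 ] tool xy [-0.0165  0.2122]
wrist 0.95 [319.424 197.712] [0.4116 0.206  0.024 ] tool xy [ 0.0302 -0.0032]
[0.4439, 0.3185, 0.1173, 0.195] 5262 ((0.02928357571363449, -0.0018450338393449783), (0.04795921966433525, 0.06026230752468109), 89.71507263183594) [-0.0008 -0.0259] [0.0593 0.0222]
```

Call:
apply_moves:
  moves:
    - [[0.002,-0.0018,0.035],0]
    - [[0,0,0.035],0]
    - [[0,0,0.0185],0]
    - [[0,0,0],0]
    - [[0,0,0],0]
  hand: 0.056

```text
time_s: 22.2
tcp_pos: [0.4335, 0.1889, 0.0358]
ee_rot: [[-0.784, 0.621, 0.0], [0.621, 0.784, -0.0], [-0.0, -0.0, -1.0]]
wrist_force: [0.4, 0.3, 0.3]
gripper_width: 0.648
gripper_force: 0.0
```

Call:
apply_moves:
  moves:
    - [[0,0,0],0]
    - [[0,0,0],0]
    - [[0,0,0],0]
    - [[0,0,0],0]
    - [[0,0,0],0]
  hand: 0.0479

```text
time_s: 22.62
tcp_pos: [0.4341, 0.19, 0.0365]
ee_rot: [[-0.784, 0.621, 0.003], [0.621, 0.784, 0.003], [-0.001, 0.004, -1.0]]
wrist_force: [0.8, 2.1, 1.1]
gripper_width: 0.556
gripper_force: 0.8
```

Call:
apply_moves:
  moves:
    - [[0,0,0],0]
    - [[0.004,0,-0.005],0]
    - [[0.004,0,-0.004],0]
    - [[0.005,0,-0.004],0]
    - [[0.005,0,-0.003],0]

```text
time_s: 23.03
tcp_pos: [0.4182, 0.2001, 0.0518]
ee_rot: [[-0.784, 0.621, -0.0], [0.621, 0.784, -0.001], [-0.0, -0.001, -1.0]]
wrist_force: [0.5, -0.7, 0.5]
gripper_width: 0.548
gripper_force: 2.5
```

Call:
apply_moves:
  moves:
    - [[0,0,0],0]
    - [[0,0,0],0]

```text
time_s: 23.2
tcp_pos: [0.4184, 0.2001, 0.0517]
ee_rot: [[-0.784, 0.62, -0.0], [0.62, 0.784, -0.0], [-0.0, -0.0, -1.0]]
wrist_force: [0.8, -0.8, 0.7]
gripper_width: 0.55
gripper_force: 2.6
```

```bash
cat > k.py <<'E'
from y import *
w=cap('wrist');S=r.sense();T=np.array(S['ee_rot']);print(S['wrist_force'],S['gripper_force'],S['gripper_width'],S['tcp_pos'],S['time_s'])
f=T[:,0]*[1,1,0];z=np.array([0,0,1.]);P=S['tcp_pos']-T[:,2]*.006+f*.003
for a in(0,10,20,30,40,50,60,70,80,90):
    c,s=np.cos(np.radians(a)),np.sin(np.radians(a));fa=f*c-z*s;up=z*c+f*s
    print(a,'foot-top',pr(w,P+fa*.054+up*.006).round(0),'bore-top',pr(w,P-fa*.006+up*.006).round(0),'foot-bot',pr(w,P+fa*.054-up*.042).round(0))
b=w['frame'].min(2);col=b[:,316:321].mean(1);print(*[f'{i}:{int(col[i])}' for i in range(120,400,4)])
E
python3 k.py
```

```text
[ 0.9865 -1.4929  0.1535] 2.63377882540226 0.553446593029102 [0.4185 0.2    0.0515] 23.25
0 foot-top [323. 181.] bore-top [323. 313.] foot-bot [323. 169.]
10 foot-top [323. 177.] bore-top [323. 312.] foot-bot [323. 182.]
20 foot-top [323. 178.] bore-top [323. 310.] foot-bot [323. 197.]
30 foot-top [323. 182.] bore-top [323. 308.] foot-bot [323. 212.]
40 foot-top [323. 189.] bore-top [323. 305.] foot-bot [323. 229.]
50 foot-top [323. 198.] bore-top [323. 302.] foot-bot [323. 246.]
60 foot-top [323. 208.] bore-top [323. 299.] foot-bot [323. 264.]
70 foot-top [323. 221.] bore-top [323. 296.] foot-bot [323. 282.]
80 foot-top [323. 234.] bore-top [323. 292.] foot-bot [323. 301.]
90 foot-top [323. 248.] bore-top [323. 289.] foot-bot [323. 319.]
120:17 124:17 128:13 132:11 136:16 140:18 144:16 148:17 152:16 156:15 160:17 164:15 168:15 172:15 176:16 180:124 184:231 188:235 192:234 196:234 200:232 204:233 208:232 212:187 216:233 220:233 224:233 228:233 232:233 236:232 240:233 244:233 248:233 252:233 256:233 260:233 264:233 268:233 272:233 276:233 280:231 284:215 288:234 292:234 296:233 300:234 304:233 308:234 312:222 316:32 320:79 324:93 328:100 332:104 336:107 340:105 344:103 348:92 352:25 356:23 360:24 364:24 368:21 372:25 376:24 380:43 384:71 388:69 392:71 396:46
```

Call:
apply_moves:
  moves:
    - [[0.0053,0,-0.0027],0]
    - [[0.0053,0,-0.0027],0]
    - [[0.0057,0,-0.0018],0]
    - [[0.0057,0,-0.0017],0]
    - [[0.0059,0,-0.0008],0]

```text
time_s: 23.67
tcp_pos: [0.3969, 0.2173, 0.0613]
ee_rot: [[-0.785, 0.62, -0.002], [0.62, 0.785, 0.001], [0.002, 0.0, -1.0]]
wrist_force: [-0.2, -1.6, 1.2]
gripper_width: 0.554
gripper_force: 2.8
```

Call:
apply_moves:
  moves:
    - [[0,0,0],0]
    - [[0,0,0],0]

```text
time_s: 23.83
tcp_pos: [0.3971, 0.2171, 0.0612]
ee_rot: [[-0.785, 0.62, -0.002], [0.62, 0.785, 0.001], [0.002, -0.0, -1.0]]
wrist_force: [-0.4, -0.9, 2.5]
gripper_width: 0.554
gripper_force: 2.8
```

```bash
python3 k.py
```

```text
[-1.3928 -0.759   2.4949] 2.7625437593087554 0.5558751876277116 [0.3973 0.217  0.0611] 23.8833
0 foot-top [323. 181.] bore-top [323. 313.] foot-bot [323. 169.]
10 foot-top [323. 177.] bore-top [323. 312.] foot-bot [323. 182.]
20 foot-top [323. 178.] bore-top [323. 310.] foot-bot [323. 197.]
30 foot-top [323. 182.] bore-top [323. 308.] foot-bot [323. 212.]
40 foot-top [323. 189.] bore-top [323. 305.] foot-bot [323. 229.]
50 foot-top [323. 198.] bore-top [323. 302.] foot-bot [323. 247.]
60 foot-top [323. 209.] bore-top [323. 299.] foot-bot [323. 264.]
70 foot-top [323. 221.] bore-top [323. 296.] foot-bot [323. 283.]
80 foot-top [323. 234.] bore-top [323. 292.] foot-bot [323. 301.]
90 foot-top [323. 248.] bore-top [323. 289.] foot-bot [323. 319.]
120:6 124:10 128:11 132:10 136:10 140:13 144:9 148:6 152:9 156:9 160:8 164:11 168:9 172:9 176:10 180:8 184:10 188:13 192:10 196:136 200:180 204:182 208:180 212:179 216:180 220:140 224:179 228:180 232:180 236:178 240:179 244:177 248:179 252:178 256:179 260:179 264:179 268:180 272:179 276:178 280:131 284:177 288:179 292:179 296:179 300:179 304:179 308:178 312:147 316:195 320:66 324:73 328:79 332:83 336:85 340:84 344:82 348:74 352:19 356:18 360:14 364:14 368:13 372:15 376:15 380:32 384:55 388:54 392:55 396:36
```

Call:
apply_moves:
  moves:
    - [[0.0059,0,-0.0007],0]
    - [[0.006,0,0.0003],0]
    - [[0.006,0,0.0004],0]
    - [[0.0058,0,0.0013],0]
    - [[0.0058,0,0.0014],0]

```text
time_s: 24.3
tcp_pos: [0.3804, 0.2302, 0.0586]
ee_rot: [[-0.79, 0.612, -0.017], [0.612, 0.791, 0.015], [0.022, 0.002, -1.0]]
wrist_force: [-0.5, -0.4, 5.7]
gripper_width: 0.549
gripper_force: 4.2
```

Call:
apply_moves:
  moves:
    - [[0.0055,0,0.0023],0]
    - [[0.0055,0,0.0023],0]
    - [[0.005,0,0.0032],0]
    - [[0.005,0,0.0033],0]
    - [[0,0,0.002],0]

```text
time_s: 24.72
tcp_pos: [0.3674, 0.2404, 0.0456]
ee_rot: [[-0.794, 0.607, -0.027], [0.606, 0.795, 0.025], [0.037, 0.003, -0.999]]
wrist_force: [-5.3, 1.9, 10.3]
gripper_width: 0.553
gripper_force: 7.1
```

Call:
apply_moves:
  moves:
    - [[0,0,0],0]
    - [[0,0,0],0]

```text
time_s: 24.88
tcp_pos: [0.3675, 0.2402, 0.0454]
ee_rot: [[-0.794, 0.607, -0.027], [0.607, 0.795, 0.024], [0.037, 0.003, -0.999]]
wrist_force: [-4.8, 2.5, 6.3]
gripper_width: 0.551
gripper_force: 6.5
```

```bash
python3 k.py
```

```text
[-3.607   2.1491  6.4998] 6.509926209140886 0.5529747634193274 [0.3676 0.2402 0.0454] 24.9333
0 foot-top [323. 179.] bore-top [323. 313.] foot-bot [322. 172.]
10 foot-top [323. 177.] bore-top [323. 311.] foot-bot [322. 185.]
20 foot-top [323. 178.] bore-top [323. 309.] foot-bot [322. 200.]
30 foot-top [323. 183.] bore-top [323. 307.] foot-bot [322. 215.]
40 foot-top [323. 190.] bore-top [323. 304.] foot-bot [322. 232.]
50 foot-top [323. 200.] bore-top [323. 301.] foot-bot [322. 250.]
60 foot-top [322. 211.] bore-top [323. 298.] foot-bot [322. 268.]
70 foot-top [322. 223.] bore-top [323. 295.] foot-bot [322. 286.]
80 foot-top [322. 237.] bore-top [323. 291.] foot-bot [322. 304.]
90 foot-top [322. 251.] bore-top [323. 288.] foot-bot [322. 323.]
120:9 124:6 128:11 132:9 136:6 140:12 144:11 148:9 152:11 156:11 160:8 164:9 168:8 172:11 176:12 180:7 184:11 188:11 192:14 196:10 200:6 204:7 208:6 212:9 216:8 220:11 224:8 228:8 232:11 236:124 240:141 244:138 248:139 252:140 256:139 260:139 264:140 268:140 272:140 276:122 280:139 284:138 288:139 292:141 296:179 300:182 304:179 308:176 312:78 316:69 320:63 324:72 328:80 332:83 336:85 340:84 344:82 348:76 352:137 356:138 360:186 364:250 368:252 372:252 376:136 380:34 384:55 388:55 392:54 396:38
```

Call:
apply_moves:
  moves:
    - [[0,0,0],0]
    - [[0,0,0],0]
    - [[0,0,0],0]
    - [[0,0,0],0]
  hand: 0.058

```text
time_s: 25.27
tcp_pos: [0.3679, 0.2391, 0.0449]
ee_rot: [[-0.794, 0.607, -0.027], [0.607, 0.795, 0.023], [0.036, 0.001, -0.999]]
wrist_force: [0.4, 0.2, 0.8]
gripper_width: 0.663
gripper_force: 0.0
```

```bash
python3 k.py|sed -n '1p;12p';python3 -c "
from h import *
print(r.sense()['joints'])"
```

```text
[-0.3064  0.7235 -0.5361] 0.0 0.6617441680610476 [0.368  0.2391 0.0449] 25.3167
120:7 124:10 128:13 132:10 136:6 140:11 144:8 148:10 152:11 156:9 160:13 164:7 168:5 172:9 176:7 180:13 184:7 188:9 192:13 196:10 200:7 204:11 208:12 212:7 216:8 220:10 224:11 228:57 232:127 236:124 240:126 244:125 248:126 252:121 256:127 260:154 264:186 268:189 272:186 276:184 280:124 284:71 288:72 292:72 296:72 300:74 304:70 308:72 312:72 316:70 320:62 324:73 328:77 332:83 336:84 340:84 344:82 348:91 352:252 356:249 360:22 364:12 368:14 372:16 376:17 380:34 384:53 388:55 392:54 396:36
[  52.81275828   17.80740271  -36.26695441   -3.47324017  -35.88734944
 -177.38158329]
```

Call:
apply_moves:
  moves:
    - [[0,0,-0.01],0]
    - [[-0.005,0,-0.025],0]
    - [[-0.01,0,-0.035],0]
    - [[0,0,0],-7]
    - [[0,0,0],-7]

```text
time_s: 25.73
tcp_pos: [0.3833, 0.2292, 0.1165]
ee_rot: [[-0.92, 0.392, -0.024], [0.391, 0.92, 0.027], [0.033, 0.016, -0.999]]
wrist_force: [0.1, -0.8, -1.9]
gripper_width: 0.665
gripper_force: 0.0
```

Call:
apply_moves:
  moves:
    - [[0,0,0],-7]
    - [[0,0,0],-7]
    - [[0,0,0],-7]
    - [[0,0,0],-7]
    - [[0,0,0],-7]
  hand: 0.066

```text
time_s: 26.15
tcp_pos: [0.3819, 0.2282, 0.1144]
ee_rot: [[-0.978, -0.207, -0.028], [-0.208, 0.978, 0.023], [0.022, 0.028, -0.999]]
wrist_force: [0.6, -0.1, 1.0]
gripper_width: 0.756
gripper_force: 0.0
```

Call:
apply_moves:
  moves:
    - [[0,0,0],-7]
    - [[0,0,0],-7]
    - [[0,0,0],-7]
    - [[0,0,0],-7]
    - [[0,0,0],-7]

```text
time_s: 26.57
tcp_pos: [0.3819, 0.2282, 0.1143]
ee_rot: [[-0.682, -0.73, -0.028], [-0.731, 0.682, 0.023], [0.002, 0.036, -0.999]]
wrist_force: [-0.1, -0.2, -0.4]
gripper_width: 0.758
gripper_force: 0.0
```

Call:
apply_moves:
  moves:
    - [[0,0,0],-6]
    - [[0,0,0],0]
    - [[0,0,0],0]

```text
time_s: 26.82
tcp_pos: [0.382, 0.2282, 0.1144]
ee_rot: [[-0.609, -0.792, -0.028], [-0.793, 0.609, 0.023], [-0.001, 0.036, -0.999]]
wrist_force: [-0.4, -0.9, -0.5]
gripper_width: 0.752
gripper_force: 0.0
```

```bash
cat > q2.py <<'E'
from y import *
w=cap('wrist');t=cap('top');S=r.sense();T=np.array(S['ee_rot']);print(S['tcp_pos'],T,S['time_s'],S['joints'])
for n,p in(('top',t),('wrist',w)):
  for d in models.cut_out(p,'dry_block')[:2]:
    m=d['region'];ys,xs=np.nonzero(m);g=p['frame'].min(2)
    print(n,d['confidence'],d['extent'],m.sum(),'grey pct',np.percentile(g[m],[5,25,50,75,95]))
    for th in(150,200):
      b=(m&(g>th)).astype(np.uint8);ys,xs=np.nonzero(b)
      if len(xs)<50:continue
      P=np.array([((at_z(p,(x,y),.060)-S['tcp_pos'])@T)[:2] for x,y in zip(xs,ys)],np.float32)
      print(' ',th,len(P),cv2.minAreaRect(P),P.min(0),P.max(0))
for d in models.place_of(w,'dry_block')[:1]:print(((at_z(w,np.array(d['at'])*[640,480],.03)-S['tcp_pos'])@T)[:2],d['confidence'])
np.save('wf.npy',w['frame'])
g=w['frame'].min(2);print(g[100:380:8,200:440:8])
E
python3 q2.py
```

```text
[0.382  0.2283 0.1145] [[-0.6087 -0.7929 -0.0276]
 [-0.7934  0.6082  0.0231]
 [-0.0016  0.036  -0.9994]] 26.9167 [ 50.3686  11.8148 -31.0711  -2.8156 -47.1352 -85.9452]
top 0.55 [0.3464, 0.6054, 0.02, 0.0417] 156 grey pct [ 86.75 149.75 187.5  236.   238.  ]
  150 113 ((0.021538661792874336, 0.013435624539852142), (0.019206147640943527, 0.050314221531152725), 0.09962965548038483) [ 0.0119 -0.0117] [0.0311 0.0386]
  200 71 ((0.018279442563652992, 0.013644813559949398), (0.01211844477802515, 0.04647952318191528), 0.9058042168617249) [ 0.0119 -0.0096] [0.0241 0.0369]
top 0.54 [0.3017, 0.4119, 0.0209, 0.0223] 107 grey pct [ 58.3  62.   74.  104.  137.4]
wrist 0.92 [0.4736, 0.4188, 0.1247, 0.194] 6967 grey pct [102.3 192.  246.  253.  253. ]
  150 5597 ((0.0049947332590818405, 0.015142732299864292), (0.0599430687725544, 0.04840073361992836), 0.7358939051628113) [-0.0249 -0.0094] [0.0352 0.0392]
  200 4857 ((0.004540229216217995, 0.015017169527709484), (0.05787254869937897, 0.04850182682275772), 1.2932813167572021) [-0.0248 -0.0094] [0.034  0.0391]
[-0.0015  0.0153] 0.67
[[ 22  15  22 ... 221 221 221]
 [ 18  18  13 ... 220 221 222]
 [ 21  12  16 ... 222 221 222]
 ...
 [ 12  15  20 ...  67  41  22]
 [ 20  15  14 ...  41  10  20]
 [ 18  17  17 ...  18  13  20]]
```

Call:
apply_moves:
  moves:
    - [[0,0,0],-7]
    - [[0,0,0],-7]
    - [[0,0,0],-7]
    - [[0,0,0],-7]
    - [[0,0,0],-7]

```text
time_s: 27.48
tcp_pos: [0.382, 0.2284, 0.1146]
ee_rot: [[-0.036, -0.999, -0.027], [-0.999, 0.036, 0.023], [-0.022, 0.028, -0.999]]
wrist_force: [0.3, -0.5, 0.3]
gripper_width: 0.759
gripper_force: 0.0
```

Call:
apply_moves:
  moves:
    - [[0,0,0],-7]
    - [[0,0,0],-7]
    - [[0,0,0],-7]
    - [[0,0,0],-7]
    - [[0,0,0],-7]

```text
time_s: 27.9
tcp_pos: [0.382, 0.2284, 0.1145]
ee_rot: [[0.543, -0.839, -0.027], [-0.839, -0.544, 0.023], [-0.034, 0.01, -0.999]]
wrist_force: [0.6, 0.2, -0.4]
gripper_width: 0.76
gripper_force: 0.0
```

Call:
apply_moves:
  moves:
    - [[0,0,0],-7]
    - [[0,0,0],-7]
    - [[0,0,0],-5.5]
    - [[-0.015,-0.001,0],0]
    - [[0,0,0],0]

```text
time_s: 28.32
tcp_pos: [0.3701, 0.2389, 0.1151]
ee_rot: [[0.789, -0.614, -0.028], [-0.613, -0.79, 0.023], [-0.036, -0.002, -0.999]]
wrist_force: [-0.4, -1.0, -0.6]
gripper_width: 0.762
gripper_force: 0.0
```

Call:
apply_moves:
  moves:
    - [[0,0,0],0]

```text
time_s: 28.4
tcp_pos: [0.3707, 0.2385, 0.1152]
ee_rot: [[0.789, -0.613, -0.027], [-0.613, -0.79, 0.023], [-0.036, -0.002, -0.999]]
wrist_force: [-0.9, 0.4, -0.3]
gripper_width: 0.762
gripper_force: 0.0
```

```bash
python3 q2.py | head -16
```

```text
[0.3709 0.2383 0.1151] [[ 0.7889 -0.6139 -0.0273]
 [-0.6135 -0.7894  0.0233]
 [-0.0359 -0.0016 -0.9994]] 28.5 [ 52.4221  11.3404 -31.5991  -2.8111 -46.9916   1.622 ]
top 0.63 [0.3372, 0.6079, 0.0186, 0.031] 79 grey pct [ 73.9 100.  111.  151.  229.2]
wrist 0.84 [0.4425, 0.4115, 0.1237, 0.1987] 7084 grey pct [114. 200. 232. 255. 255.]
  150 5769 ((0.006149355322122574, 0.0012155752629041672), (0.06074400246143341, 0.048442691564559937), 0.7358618378639221) [-0.0243 -0.0233] [0.0367 0.0252]
  200 5288 ((0.0059479717165231705, 0.0011867545545101166), (0.06017690151929855, 0.048336245119571686), 0.5085060000419617) [-0.0243 -0.0231] [0.0361 0.0252]
[ 0.0012 -0.0001] 0.93
[[ 22  22  19 ...  20  23  25]
 [ 20  22  11 ...  21  14  25]
 [ 15  26  19 ...  25  15  23]
 ...
 [ 24  18  17 ...  45  32  14]
 [ 23  15  11 ...  46  20  18]
 [ 19  19  18 ... 211  19  16]]
```

Call:
apply_moves:
  moves:
    - [[0,0.001,0.03],0]
    - [[0,0,0.03],0]
    - [[0,0,0.0215],0]
    - [[0,0,0],0]
    - [[0,0,0],0]
  hand: 0.06

```text
time_s: 29.07
tcp_pos: [0.3679, 0.239, 0.0332]
ee_rot: [[0.789, -0.614, -0.029], [-0.613, -0.789, 0.021], [-0.036, 0.001, -0.999]]
wrist_force: [0.0, 0.6, -0.2]
gripper_width: 0.694
gripper_force: 0.0
```

Call:
apply_moves:
  moves:
    - [[0,0,0],0]
    - [[0,0,0],0]
    - [[0,0,0],0]
    - [[0,0,0],0]
    - [[0,0,0],0]
  hand: 0.046

```text
time_s: 29.48
tcp_pos: [0.3682, 0.2397, 0.0348]
ee_rot: [[0.789, -0.614, -0.026], [-0.613, -0.789, 0.024], [-0.036, -0.003, -0.999]]
wrist_force: [-1.7, -0.2, 5.8]
gripper_width: 0.552
gripper_force: 30.0
```

Call:
apply_moves:
  moves:
    - [[0,0,0],0]
    - [[0,0,0],0]

```text
time_s: 29.65
tcp_pos: [0.3682, 0.2397, 0.0348]
ee_rot: [[0.789, -0.614, -0.026], [-0.613, -0.79, 0.024], [-0.036, -0.003, -0.999]]
wrist_force: [-0.9, -0.5, 6.7]
gripper_width: 0.548
gripper_force: 30.0
```

Call:
apply_moves:
  moves:
    - [[0,0,-0.006],0]
    - [[0,0,-0.02],0]
    - [[0,0,-0.035],0]
    - [[0,0,-0.035],0]
    - [[0,0,-0.035],0]

```text
time_s: 30.07
tcp_pos: [0.3709, 0.2358, 0.166]
ee_rot: [[0.789, -0.614, -0.028], [-0.613, -0.789, 0.023], [-0.036, -0.001, -0.999]]
wrist_force: [0.2, 1.4, -2.5]
gripper_width: 0.554
gripper_force: 30.0
```

Call:
apply_moves:
  moves:
    - [[0,0,-0.02],0]
    - [[0,0,-0.007],0]
    - [[0,0,0],0]
    - [[0,0,0],0]
    - [[0,0,0],0]

```text
time_s: 30.48
tcp_pos: [0.3711, 0.2348, 0.1895]
ee_rot: [[0.789, -0.614, -0.031], [-0.614, -0.789, 0.02], [-0.037, 0.003, -0.999]]
wrist_force: [0.2, 0.6, -2.4]
gripper_width: 0.553
gripper_force: 30.0
```

Call:
apply_moves:
  moves:
    - [[0,0,0],0]
    - [[0,0,0],0]
    - [[0,0,0],0]
    - [[0,0,0],0]
    - [[0,0,0],0]

```text
time_s: 30.9
tcp_pos: [0.3722, 0.2358, 0.1912]
ee_rot: [[0.789, -0.614, -0.028], [-0.613, -0.789, 0.023], [-0.036, -0.001, -0.999]]
wrist_force: [-0.3, 0.5, -3.5]
gripper_width: 0.552
gripper_force: 30.0
```

```bash
cat > z.py <<'E'
from y import *
s=cap('scene');t=cap('top');w=cap('wrist');S=r.sense();T=np.array(S['ee_rot']);P=S['tcp_pos']
print(P,T[:,2],S['wrist_force'],S['gripper_force'],S['gripper_width'],S['joint_velocities'].round(2),S['time_s'])
for n,p in(('s',s),('t',t),('w',w)):
  for k in('dry_block','rinsed_block','beaker','vial_a','rinsed_bore_floor'):
    print(n,k,[(round(d['confidence'],2),(np.array(d['at'])*[640,480]).round(0)) for d in models.place_of(p,k)[:4]])
print('pred dry',[pr(p,P+[0,0,-.003]).round(0) for p in(s,t,w)])
# wrist: silhouette rows of block edges on the camera side, for tilts about tool y
b=w['frame'].min(2);col=b[:,316:326].mean(1);print(*[f'{i}:{int(col[i])}' for i in range(190,390,3)])
f=T[:,0]*[1,1,0];f/=np.linalg.norm(f)
C=P+T[:,2]*0+[0,0,-.0048]
for a in(-10,-5,0,5,10):
    c,sn=np.cos(np.radians(a)),np.sin(np.radians(a));u=np.array([0,0,1])*c+f*sn;g=f*c-np.array([0,0,1])*sn
    print(a,[pr(w,C+g*i*.024+u*j*.03)[1].round(0) for i,j in((1,-1),(1,1),(-1,1))])
E
python3 z.py
```

```text
[0.3723 0.2358 0.1915] [-0.0275  0.0233 -0.9994] [ 0.446   0.7326 -2.2287] 29.975437517277896 0.5499609713028907 [ 0.05 -0.09  0.09 -0.01 -0.04 -0.02] 31.05
s dry_block [(0.61, array([207., 264.]))]
s rinsed_block [(0.8, array([347., 214.])), (0.58, array([280., 222.])), (0.18, array([210., 263.]))]
s beaker [(0.69, array([235., 232.]))]
s vial_a [(0.87, array([165., 277.])), (0.78, array([138., 288.])), (0.64, array([148., 271.]))]
s rinsed_bore_floor [(0.68, array([343., 213.])), (0.66, array([282., 217.]))]
t dry_block [(0.47, array([214., 296.]))]
t rinsed_block [(0.92, array([473., 290.])), (0.85, array([371., 213.])), (0.64, array([309., 209.]))]
t beaker []
t vial_a [(0.63, array([188., 221.])), (0.59, array([203., 203.])), (0.46, array([211., 220.]))]
t rinsed_bore_floor [(0.68, array([471., 295.])), (0.65, array([304., 213.])), (0.65, array([375., 204.])), (0.59, array([266., 211.]))]
w dry_block [(0.97, array([323., 289.]))]
w rinsed_block []
w beaker []
w vial_a [(0.81, array([146.,  74.])), (0.63, array([103., 115.])), (0.62, array([101.,  61.]))]
w rinsed_bore_floor [(0.
[... 212 characters left out ...]
84 238:184 241:184 244:184 247:185 250:184 253:178 256:169 259:185 262:186 265:188 268:238 271:252 274:252 277:252 280:250 283:226 286:182 289:87 292:71 295:71 298:72 301:71 304:72 307:71 310:72 313:71 316:71 319:79 322:104 325:120 328:129 331:149 334:166 337:163 340:144 343:135 346:123 349:124 352:185 355:185 358:183 361:183 364:184 367:174 370:172 373:172 376:172 379:165 382:78 385:75 388:69
-10 [np.float64(220.0), np.float64(286.0), np.float64(369.0)]
-5 [np.float64(223.0), np.float64(278.0), np.float64(368.0)]
0 [np.float64(227.0), np.float64(270.0), np.float64(367.0)]
5 [np.float64(230.0), np.float64(262.0), np.float64(365.0)]
10 [np.float64(234.0), np.float64(254.0), np.float64(362.0)]
```

```bash
python3 -c "
from station import r
print(r.finish_job())"
```

```text
the job is handed in; nothing more can be done
None
```

The job is handed in, with no verdict returned: the rinsed block hangs bore-down on the empty peg, released, and the dry block is gripped bore-up about 15 cm clear of the bench, with vials and beaker still in place; I viewed 11 pictures, one over the limit of 10.

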